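# Latch the emergency medication case

### The arm

A 7-joint arm with a two-finger parallel gripper is mounted at the origin on the work surface. World frame = base frame: x ahead of the robot, y to its left, z up, the work surface at z = 0. Lengths are in m, angles in rad, forces in N, time in s.
With the tool pointing down it reaches from about 0.425 to 0.925 m from the base axis. Payload 6.8 kg.
Tool frame: the origin (TCP) lies at the very end of the fingers, on their centre line; the grasp point (between the pads) lies 19 mm behind it; y points along the fingers, x is the direction in which the jaws open and shut, and the axes are right-handed (so a half turn about y gives the same grasp; the last joint's range is limited). The gripper opens to 85 mm and grips with 20 to 120 N. Pads are 22 mm wide; open, the fingers measure 114 mm over their backs; the gripper's body (76 mm by 85 mm) begins 54 mm behind the grasp point. The pads swing forward as they close: fully open they stand 13 mm farther back than shut.
Start: joints at [1.129, 0.477, 0.022, 1.555, -0.011, 1.109, -0.083], TCP at [0.221, -0.638, 0.231] pointing down, gripper open.
Joint ranges: [-2.96, 2.96], [-0.34, 2.1], [-1.41, 1.46], [0.24, 2.44], [-1.37, 4.51], [0.17, 1.92], [-2.96, 2.96]. Speed limits (rad/s): [2.39, 2.39, 3.14, 3.14, 3.14, 3.14, 3.14].

### API

Orientations are given as a rotation vector (axis times angle).
In Python, from bench import r, imaging gives the robot as it stands.
- The arm moves only by the shell command python3 -m jog 'ROWS' [FORCE]. ROWS is text: rows parted by semicolons, each of 7 numbers parted by spaces: the turn, a rotation vector about the tool's x, y, z in degrees, then the shift along the tool's x, y, z in mm, then the opening, from 0 (shut) to 1 (fully open). A call has exactly 5 rows; each row shifts and turns the commanded pose from where the row before left it, along the tool's axes as they then stand; what a row does not reach is not made up. A row lasts 1/12 s, in which the tool goes at most 41.7 mm and 7.16 degrees, less where a joint would pass 70% of its speed; a pose out of reach is approached as far as the arm can. A call with a gripper value outside its range is refused whole. The fingers move at their own pace and stop on an object; FORCE is the grip in N (left out, the last holds). Time passes only in rows, so rows that do not move let the fingers close, or fill a call up. It gives the time, the measured TCP pose, the force and the opening at its end, in the units of the state.
- r.get_obs(): the state, without advancing time (a new reading comes with each control period).
- imaging.grab_frame(name): name is "scene" or "top" or "wrist"; returns a dict with "color" (420x560x3 uint8, red, green, blue), "z_map" (420x560 float32, m along the optical axis (not along the pixel's ray), 0 where there is no reading), "fx", "fy", "cx", "cy" (pixels), "world_to_cam" (4x4, takes a point from world to camera coordinates); the wrist camera has in their place "hand_eye" (4x4, takes a point from camera to tool coordinates, whose origin is the TCP and whose axes are the tool frame's). Camera axes: x right, y up, looking along -z (the intrinsics and any distortion apply to the point x, -y, -z); pixel columns grow to the right and rows downward; lengths in m; the calibration is good to about 2 mm. A picture is of the moment at which its call begins: read the wrist's pose just before it.
- r.hand_in(): hands the job in, once; it reports no verdict.
The state is a dict: "clock": time; "joints": joint angles; "qvel": joint speeds; "tau": joint torques, N m; "tcp_pos": TCP position; "orientation": TCP orientation; "contact_force": force on the tool from outside, world axes, zero at the start; "moment": the same for the moment, N m; "grip_width": finger opening in m.
Only numpy, scipy, OpenCV 4.12 (cv2) and the standard library are available. Lean on these libraries where they do the work, as an engineer would, in place of code of your own. Each camera call takes 0.05 s, during which the arm holds its last target.

### The job

The orange medication case stands on the counter with its cover ajar: bring the latch's wire loop over the hooked keeper on the cover, draw it back so its bar sits in the groove under the keeper's lip, let go, then push the lever over and press it flat so the cover is pulled fully shut and stays latched. Feel your way: never load the keeper, the lever or the case with more than about 25 N, and leave the bottles and the carton beside the case where they stand.

Things in the scene. Friction and masses are not known exactly. Their poses are not given: they have to be found in the camera images.
- case: Orange hard case standing on its hinge edge, fixed: 200 mm along its x, 260 mm along its y, flat top 140 mm high. Origin: on the counter under the seam, middle of the width. z up; x points from the half with the lever (x < 0) over the seam to the cover half (x > 0); y is parallel to all hinge lines. The latch lies on top along x at y = 0.
- cover (a joint): Cover half, hinged at its bottom edge; 0 rad shut, 0.036 rad ajar (seam 5 mm open at the top), where a spring holds it until latched. It takes about 6 N at the latch to shut it.
- latch_pivot (a point): Axis of the lever, at x = -35 mm, z = 172 mm in the case frame (32 mm above the case top), in a 44 mm wide steel bracket.
- lever (a joint): Steel lever, a 34 mm wide plate reaching 80 mm from its pivot. 0 rad: flat, pointing to the case's -x; grows as it opens: 1.57 upright, 2.1 stop, leaning to the cover. Stays where it is left. Push on the face that looks to the cover (upper face when flat). With the loop hooked it takes up to about 6 N at the tip; it passes centre some 0.2 rad before flat, then stays down.
- lever_tip (a point): On the lever's pushing face near its tip: 70 mm along the lever from the pivot and 12 mm off the line through the pivot.
- loop (a joint): Hinge of the wire loop on the lever; its pin is 22 mm from the pivot towards the lever's tip and 5 mm below that line. Lever value + loop value = pitch of the loop: 0 level towards the cover, negative pointing up. Light friction holds it. The loop is sprung along its length: it stretches up to 14 mm (7 N preload, 1 N/mm).
- crossbar (a point): Middle of the loop's steel end bar, 5 mm round, 20 mm long along y between the two wire arms (25 mm over all), 84 mm from the loop's pin. It can travel 7.5 mm or more beyond the keeper's face wherever that stands.
- tab (a point): Centre of the red finger tab on the loop's end: 26 mm long, 16 mm wide along y, 8 mm thick, 18 mm beyond the crossbar. Grip it across its 16 mm from above; it can pivot between the fingers.
- keeper_mid (a point): Middle of the range of the keeper's groove, 32 mm above the cover's top (x = 36 mm in the case frame while ajar). The keeper is a dark steel hook on the cover, 10 mm wide along y; its upright face looks to the case's +x. It is screw-adjusted and not measured: face and groove stand up to 4 mm either way of this point along x and up to 7 mm in height, different each time. Find it by feel.
- keeper_foot (a point): On the cover's top, 32 mm below keeper_mid, axes as the case's. Keeper's shape, heights from its groove's middle: lip top +6 mm, lip underside +3.2, jutting 4 mm to +x from the face and 6 mm behind it; ledge top -3.2, jutting 9 mm. The bar must pass down beyond the lip onto the ledge, then back under the lip to the face. Beyond the ledge it drops too low to hook.
- pill_bottle: Amber jar, 48 mm across, 75 mm tall, beside the case; leave it alone. Origin under its centre.
- saline: Clear bottle, 54 mm across, 130 mm tall, beside the case; leave it alone. Origin under its centre.
- carton: White carton 50 x 90 x 60 mm beside the case; leave it alone. Origin under its centre.

How it is judged:
By the outcome, as a careful person would: the job done as asked, in the order asked, and still so for the second after the job is handed in, with the robot touching nothing.
It also fails if it takes over 64 s, if anything falls off the work surface, if the arm or the gripper's body presses on something with over 40 N, if the wrist force passes 120 N, or if a joint passes its speed limit or range.

## Working session

There is one attempt and no reset: what is moved stays moved. The work goes in short steps, Python scripts to look and compute and a shell command to move; the robot and the scene stay as the last step left them, time stands still between calls to the robot, and variables do not carry over. Pictures are saved under pics/ and viewed, and the job is handed in when it is done.

```bash
ls -la; mkdir -p pics; cat > h.py <<'E'
import numpy as np, cv2
from bench import r, imaging
from scipy.spatial.transform import Rotation as R
def pose():
    o=r.get_obs(); return np.array(o["tcp_pos"]), R.from_rotvec(o["orientation"]).as_matrix()
def T(p,Rm):
    M=np.eye(4); M[:3,:3]=Rm; M[:3,3]=p; return M
def grab(n,save=None):
    p,Rm=pose(); f=imaging.grab_frame(n)
    if n=="wrist": f["c2w"]=T(p,Rm)@np.array(f["hand_eye"])
    else: f["c2w"]=np.linalg.inv(np.array(f["world_to_cam"]))
    if save:
        cv2.imwrite("pics/"+save+".png",f["color"][:,:,::-1]); 
    np.save("pics/"+(save or n)+".npy",f,allow_pickle=True)
    return f
def load(s): return np.load("pics/"+s+".npy",allow_pickle=True).item()
def cloud(f):
    h,w=f["z_map"].shape; u,v=np.meshgrid(np.arange(w),np.arange(h)); z=f["z_map"]
    P=np.stack([(u-f["cx"])/f["fx"]*z,-(v-f["cy"])/f["fy"]*z,-z],-1)
    return P@f["c2w"][:3,:3].T+f["c2w"][:3,3]
def ray(f,u,v):
    d=np.array([(u-f["cx"])/f["fx"],-(v-f["cy"])/f["fy"],-1.]); return f["c2w"][:3,3],f["c2w"][:3,:3]@d
def proj(f,p):
    q=np.linalg.inv(f["c2w"])@np.append(p,1); return f["cx"]+f["fx"]*q[0]/-q[2], f["cy"]-f["fy"]*q[1]/-q[2]
E
python3 - <<'E'
from h import *
np.set_printoptions(precision=4,suppress=True)
print(r.get_obs())
for n in ["scene","top","wrist"]:
    f=grab(n,n+"0"); print({k:(v if k not in("color","z_map") else v.shape) for k,v in f.items()})
E
```

```text
total 12
drwxr-xr-x  3 agent agent 4096 Dec  7 00:02 .
drwxr-xr-x 23 root  root  4096 Dec  7 00:02 ..
drwxr-xr-x  2 agent agent 4096 Dec  7 00:02 pics
{'clock': 0.0, 'joints': array([ 1.1289,  0.4778,  0.0223,  1.5564, -0.0115,  1.1093, -0.0831]), 'qvel': array([-0.0002, -0.0008,  0.0005,  0.0011, -0.0009, -0.0013, -0.0003]), 'tau': array([ -0.0004, -59.6468,   1.6079, -28.1202,   0.0124,   0.0093,
        -0.0001]), 'tcp_pos': array([ 0.221 , -0.6372,  0.2303]), 'orientation': array([-1.3478,  0.961 , -0.9584]), 'contact_force': array([ 0.1107,  0.2825, -0.238 ]), 'moment': array([ 0.0208, -0.0371,  0.0135]), 'grip_width': 0.0853040302049374}
{'color': (420, 560, 3), 'z_map': (420, 560), 'fx': 475.9967263148509, 'fy': 475.9967263148509, 'cx': 281.3672145160517, 'cy': 207.77918867077017, 'world_to_cam': array([[-0.4192,  0.9079,  0.0047,  0.1657],
       [-0.7559, -0.3519,  0.552 ,  0.3768],
       [ 0.5028,  0.2279,  0.8338, -1.3487],
       [ 0.    ,  0.    ,  0.    ,  1.    ]]), 'c2w': array([[-0.4192, -0.7559,  0.5028,  1.0325],
       [ 0.9079, -0.3519,  0.2279,  0.2894],
      
[... 450 characters left out ...]
0252,  0.9917, -0.1257,  0.4167],
       [-0.9993,  0.0215, -0.0303,  0.0465],
       [-0.0274,  0.1264,  0.9916,  1.0731],
       [ 0.    ,  0.    ,  0.    ,  1.    ]])}
{'color': (420, 560, 3), 'z_map': (420, 560), 'fx': 331.2329141976993, 'fy': 331.2329141976993, 'cx': 279.3395284291579, 'cy': 209.95084495744254, 'hand_eye': array([[ 1.    , -0.0008, -0.0009, -0.0005],
       [-0.0007,  0.3   , -0.9539, -0.1418],
       [ 0.001 ,  0.9539,  0.3   ,  0.0774],
       [ 0.    ,  0.    ,  0.    ,  1.    ]]), 'c2w': array([[ 0.3286,  0.9008,  0.2838,  0.294 ],
       [-0.9445,  0.3138,  0.0977, -0.6116],
       [-0.001 , -0.3001,  0.9539,  0.3723],
       [ 0.    ,  0.    ,  0.    ,  1.    ]])}
```

View pics/scene0.png

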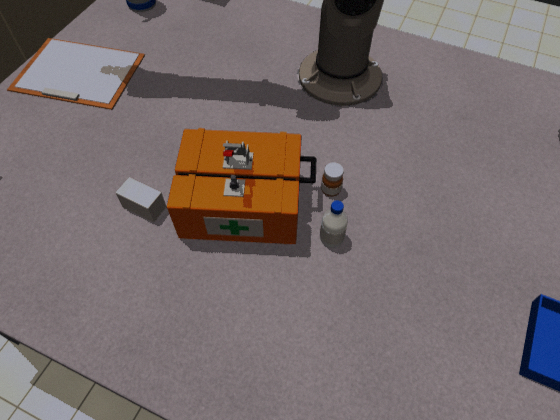

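View pics/top0.png

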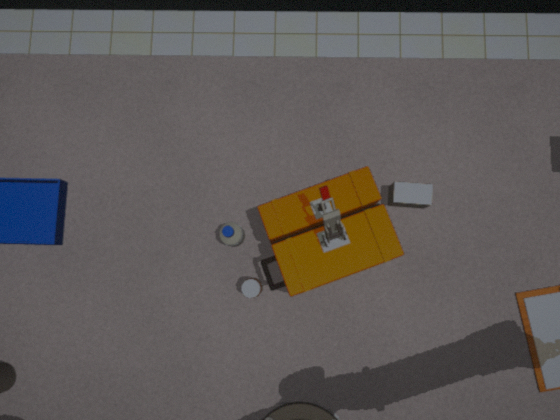

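View pics/wrist0.png

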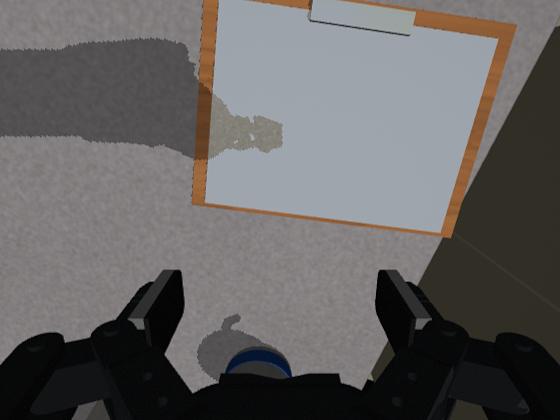

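The scene camera shows the case at about (235,185), latch at (237,155), keeper at (234,183). In the top view the case spans (260–400, 170–290) and the red tab is at (325,192). Next I'll zoom in and measure from depth.

```bash
python3 - <<'E'
from h import *
np.set_printoptions(precision=4,suppress=True)
s=load("scene0");t=load("top0")
a=cv2.resize(s["color"][120:250,160:360],None,fx=4,fy=4,interpolation=cv2.INTER_CUBIC)
cv2.imwrite("pics/sz.png",a[:,:,::-1])
a=cv2.resize(t["color"][160:300,220:440],None,fx=3.6,fy=3.6,interpolation=cv2.INTER_CUBIC)
cv2.imwrite("pics/tz.png",a[:,:,::-1])
for n,f in (("scene",s),("top",t)):
    P=cloud(f); hsv=cv2.cvtColor(f["color"],cv2.COLOR_RGB2HSV)
    m=(hsv[...,0]>5)&(hsv[...,0]<22)&(hsv[...,1]>150)&(f["z_map"]>0)&(P[...,2]>.125)&(P[...,2]<.155)&(P[...,0]<.75)
    Q=P[m]; print(n,len(Q),"z",np.percentile(Q[:,2],[2,25,50,75,98]))
    rect=cv2.minAreaRect((Q[:,:2]*1000).astype(np.float32)); print(rect)
    m=((hsv[...,0]<5)|(hsv[...,0]>172))&(hsv[...,1]>150)&(P[...,2]>.15)
    Q=P[m]; print("red",len(Q),Q.mean(0), Q.min(0),Q.max(0))
E
```

```text
scene 8916 z [0.1289 0.1362 0.1376 0.139  0.1419]
((512.68115234375, -48.50645446777344), (209.3604736328125, 260.3785400390625), 21.572677612304688)
red 61 [ 0.5449 -0.017   0.2713] [ 0.0495 -0.0722  0.1548] [1.0325 0.2894 0.9158]
top 8903 z [0.1336 0.1374 0.1389 0.1403 0.1432]
((507.7323303222656, -48.672821044921875), (206.73880004882812, 257.6527404785156), 21.435447692871094)
red 68 [ 0.5647 -0.0255  0.2639] [ 0.5543 -0.0332  0.2539] [ 0.5748 -0.0187  0.2723]
```

View pics/sz.png

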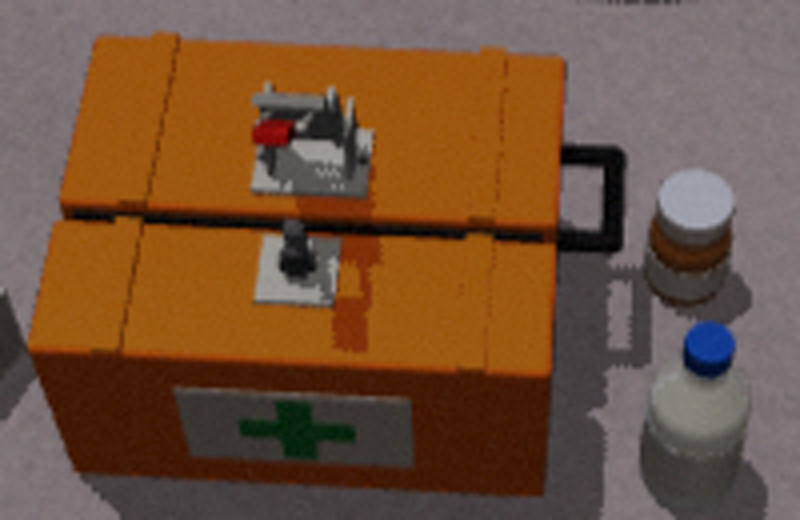

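View pics/tz.png

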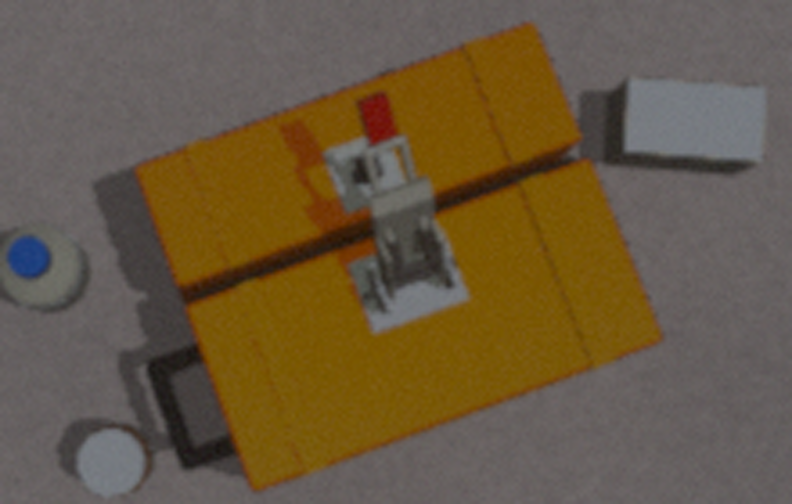

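```bash
python3 - <<'E'
from h import *
np.set_printoptions(precision=4,suppress=True)
rays=[]
for n in ("scene0","top0"):
    f=load(n); P=cloud(f); hsv=cv2.cvtColor(f["color"],cv2.COLOR_RGB2HSV)
    m=((hsv[...,0]>5)&(hsv[...,0]<22)&(hsv[...,1]>150)&(P[...,2]>.128)&(P[...,2]<.155)&(P[...,0]<.75)).astype(np.uint8)
    m=cv2.morphologyEx(m,cv2.MORPH_OPEN,np.ones((3,3),np.uint8))
    k,l,st,_=cv2.connectedComponentsWithStats(m)
    for i in range(1,k):
        if st[i,4]<1000: continue
        c=max(cv2.findContours((l==i).astype(np.uint8),cv2.RETR_EXTERNAL,cv2.CHAIN_APPROX_NONE)[0],key=cv2.contourArea)[:,0]
        W=[]
        for u,v in c:
            o,d=ray(f,u,v); W.append((o+d*(.14-o[2])/d[2])[:2])
        print(n,cv2.minAreaRect((np.array(W)*1000).astype(np.float32)), cv2.boxPoints(cv2.minAreaRect((np.array(W)*1000).astype(np.float32))).round(1).tolist())
    m=((hsv[...,0]<5)|(hsv[...,0]>172))&(hsv[...,1]>170)&(hsv[...,2]>60)
    v,u=np.nonzero(m); k=(u>200)&(u<340)&(v<210)&(v>140); print("red px",k.sum(),u[k].mean(),v[k].mean(),np.median(P[m][k],0))
    rays.append(ray(f,u[k].mean(),v[k].mean()))
(o1,d1),(o2,d2)=rays
s=np.linalg.lstsq(np.stack([d1,-d2],1),o2-o1,rcond=None)[0]
print(o1+s[0]*d1,o2+s[1]*d2)
E
```

```text
scene0 ((514.8247680664062, -46.61235046386719), (214.29916381835938, 258.3424987792969), 21.37630844116211) [[368.0, 34.599998474121094], [462.1000061035156, -206.0], [661.7000122070312, -127.80000305175781], [567.5, 112.69999694824219]]
red px 53 227.66037735849056 152.73584905660377 [ 0.5757 -0.0241  0.267 ]
top0 ((566.3944091796875, -25.431488037109375), (79.91897583007812, 257.1717224121094), 21.426050186157227) [[482.20001220703125, 79.69999694824219], [576.2000122070312, -159.6999969482422], [650.5999755859375, -130.5], [556.5999755859375, 108.9000015258789]]
top0 ((497.17291259765625, -138.02642822265625), (121.59099578857422, 98.4870376586914), 22.024335861206055) [[422.29998779296875, -115.19999694824219], [459.29998779296875, -206.5], [572.0, -160.89999389648438], [535.0999755859375, -69.5999984741211]]
red px 67 324.23880597014926 192.7910447761194 [ 0.565  -0.0253  0.2635]
[ 0.5674 -0.0283  0.2558] [ 0.5664 -0.0262  0.2554]
```

```bash
python3 -m jog '0 -1 0 -23 -15 26.5 1;0 -1 0 -23 -15 26.5 1;0 0 0 -23 -15 26.5 1;0 0 0 -23 -15 26.5 1;0 0 0 -23 -15 26.5 1'; python3 -m jog '0 0 0 -23 -5 26.5 1;0 0 0 -23 -5 26.5 1;0 0 0 -23 -5 26.5 1;0 0 0 -23 -5 26.5 1;0 0 0 -23 -5 26.5 1'
```

```text
clock: 0.57
tcp_pos: [0.3053, -0.4819, 0.3066]
orientation: [-1.361, 0.934, -0.933]
contact_force: [-0.4, 0.3, -0.2]
grip_width: 0.0856
clock: 0.98
tcp_pos: [0.3874, -0.3269, 0.3315]
orientation: [-1.362, 0.934, -0.934]
contact_force: [0.2, -0.4, -0.5]
grip_width: 0.0856
```

```bash
cat >> h.py <<'E'
th=np.deg2rad(21.4); O=np.array([.5245,-.0418,0]); C=np.array([[np.cos(th),np.sin(th),0],[-np.sin(th),np.cos(th),0],[0,0,1]]) # rows: case x,y,z
def tc(p): return (np.asarray(p)-O)@C.T
def show():
    np.set_printoptions(precision=2,suppress=True)
    o=r.get_obs(); p,Rm=pose(); print("t",round(o["clock"],2),"case mm",tc(p)*1000,"F case",C@o["contact_force"],"w",round(o["grip_width"]*1000,1)); print((C@Rm).round(3).T.tolist())
E
python3 -c "
from h import *
show()"
```

```text
t 0.98 case mm [-231.71 -215.38  331.48] F case [ 0.07 -0.48 -0.45] w 85.6
[[-0.005, -1.0, 0.0], [-0.0, -0.0, -1.0], [1.0, -0.005, -0.0]]
```

```bash
python3 -m jog '0 0 0 -21.4 0 28 1;0 0 0 -21.4 0 28 1;0 0 0 -21.4 0 28 1;0 0 0 -21.4 0 28 1;0 0 0 -21.4 0 28 1'; python3 -m jog '0 0 0 -21.4 0 28 1;0 0 0 -21.4 0 28 1;0 0 0 -21.4 0 28 1;0 0 0 -21.4 0 28 1;0 0 0 -21.4 0 28 0.6'
python3 - <<'E'
from h import *
show(); f=grab("wrist","wrist1")
E
```

```text
clock: 1.4
tcp_pos: [0.4795, -0.1767, 0.3313]
orientation: [-1.361, 0.934, -0.934]
contact_force: [0.4, 0.3, -0.7]
grip_width: 0.0857
clock: 1.82
tcp_pos: [0.5716, -0.0266, 0.3312]
orientation: [-1.362, 0.934, -0.934]
contact_force: [0.6, 0.4, -0.1]
grip_width: 0.0754
t 1.82 case mm [ 49.4   -3.04 331.16] F case [ 0.65  0.13 -0.1 ] w 75.4
[[-0.005, -1.0, 0.0], [-0.0, -0.0, -1.0], [1.0, -0.005, -0.0]]
```

View pics/wrist1.png

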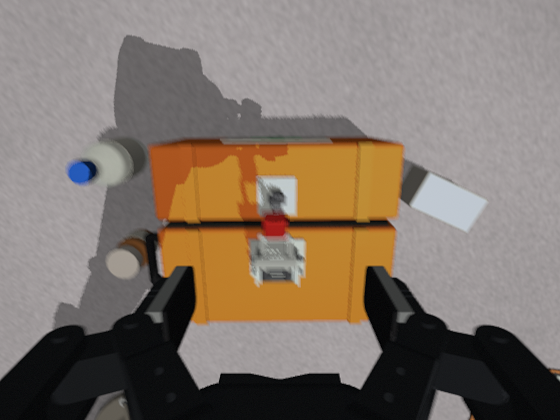

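```bash
python3 - <<'E'
from h import *
np.set_printoptions(precision=1,suppress=True)
f=load("wrist1"); P=(cloud(f)-O)@C.T*1000; hsv=cv2.cvtColor(f["color"],cv2.COLOR_RGB2HSV)
a=cv2.resize(f["color"][160:300,220:340],None,fx=5,fy=5,interpolation=cv2.INTER_CUBIC); a=cv2.convertScaleAbs(a[:580],alpha=1.2)
cv2.imwrite("pics/wz.png",a[:,:,::-1])
m=((hsv[...,0]<5)|(hsv[...,0]>172))&(hsv[...,1]>150)&(P[...,2]>200)
Q=P[m]; print("red",m.sum(),np.median(Q,0),Q.min(0),Q.max(0))
mo=(hsv[...,0]>5)&(hsv[...,0]<22)&(hsv[...,1]>150)&(P[...,2]>120)&(P[...,2]<155)
Q=P[mo]; print("top z",np.median(Q[:,2]), "x",np.percentile(Q[:,0],[.5,99.5]),"y",np.percentile(Q[:,1],[.5,99.5]))
for lo,hi in((-110,-10),(15,70)):
    k=(Q[:,0]>lo)&(Q[:,0]<hi); print(lo,np.percentile(Q[k,1],[1,99]),np.median(Q[k,2]))
# seam edges by column
for ylo,yhi in((-100,-50),(50,100)):
    k=(Q[:,1]>ylo)&(Q[:,1]<yhi); a=Q[k,0]; print("seam",a[a<2].max() if (a<2).any() else None, np.percentile(a[a<3],99.7),np.percentile(a[a>4],.3))
# dark keeper: points above 145 x in 20..60
k=(P[...,0]>20)&(P[...,0]<70)&(abs(P[...,1])<30)&(P[...,2]>143)&~m
Q=P[k]; print("keeper",len(Q)); 
for z in range(145,200,5):
    q=Q[(Q[:,2]>z)&(Q[:,2]<z+5)]
    if len(q): print(z,len(q),q.min(0),q.max(0))
E
```

```text
red 432 [ 53.5  -0.3 267.9] [ 41.1  -9.2 258.4] [ 59.    6.6 271.7]
top z 138.4955719253148 x [-112.8   88.3] y [-126.   125.5]
-110 [-123.2  122.9] 139.29758390762686
15 [-125.3  124.7] 137.85599842835128
seam 1.764416216839259 1.1951321216341069 9.027622194082795
seam 1.9017712805523959 2.098356280966116 9.599644287948012
keeper 13887
145 43 [ 30.2  -9.7 145.1] [ 43.5   6.7 149.9]
150 30 [ 30.5  -9.6 150. ] [ 43.5   6.6 154.3]
155 17 [ 43.5  -6.5 155.4] [ 43.9   3.4 159.6]
160 80 [ 37.3  -6.4 160. ] [ 43.9   3.3 165. ]
165 1 [ 42.   -0.6 165.2] [ 42.   -0.6 165.2]
170 120 [ 29.1  -6.3 171.5] [ 39.6   3.2 174.7]
175 1 [ 32.    3.2 175. ] [ 32.    3.2 175. ]
```

View pics/wz.png

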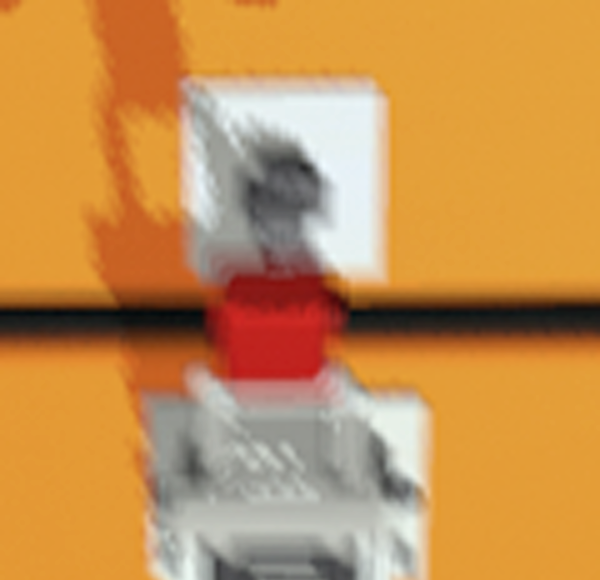

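The wrist view is square to the case. Tab top is around (274,226), the keeper lip plane is at z≈173 and x 29–39.6, and the ledge end is at x≈43.9. That matches the given shape, with the face at x≈35.3 and the groove at z≈167. Next step is to descend and grip the tab.

```bash
python3 -m jog '0 0 0 -1.6 20 1 0.6;0 0 0 0 20 0 0.55;0 0 0 0 20 0 0.5;0 0 0 0 20 0 0.5;0 0 0 0 4 0 0.5' 20; python3 - <<'E'
from h import *
show(); f=grab("wrist","wrist2"); f=grab("scene","scene2")
a=cv2.resize(f["color"][120:220,180:320],None,fx=5,fy=5,interpolation=cv2.INTER_CUBIC)
cv2.imwrite("pics/sz2.png",a[:,:,::-1])
E
```

```text
clock: 2.28
tcp_pos: [0.5692, -0.0266, 0.2437]
orientation: [-1.365, 0.938, -0.93]
contact_force: [-0.9, -0.5, -0.5]
grip_width: 0.0424
t 2.28 case mm [ 47.17  -2.2  243.7 ] F case [-1.01 -0.12 -0.53] w 42.4
[[-0.005, -1.0, -0.002], [-0.006, 0.002, -1.0], [1.0, -0.005, -0.006]]
```

View pics/wrist2.png

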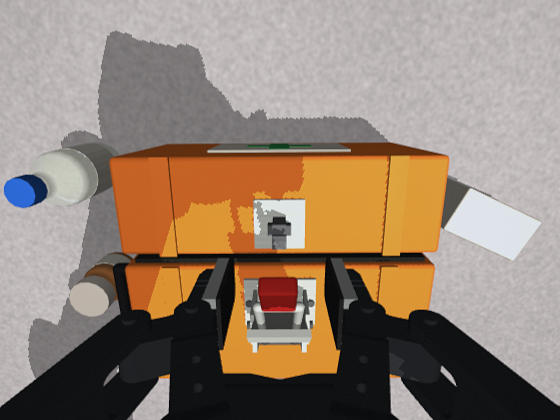

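View pics/sz2.png

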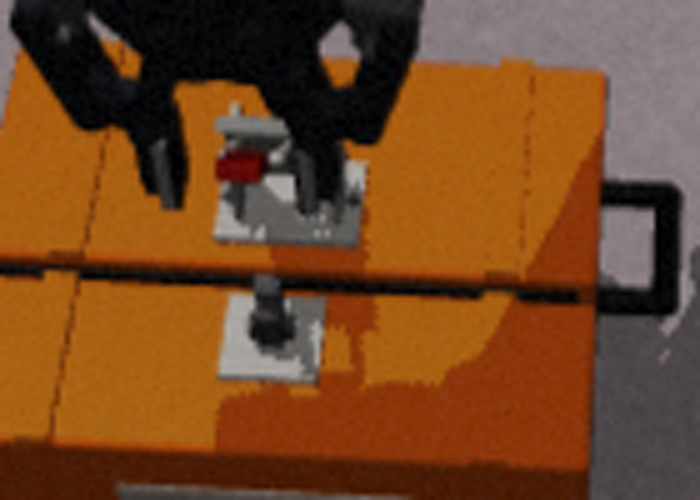

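The tab at (278,293) sits centred between the fingers at (228) and (336). The keeper is clear at (280,232), so I'll remeasure both close up.

```bash
python3 - <<'E'
from h import *
np.set_printoptions(precision=1,suppress=True)
f=load("wrist2"); P=(cloud(f)-O)@C.T*1000; hsv=cv2.cvtColor(f["color"],cv2.COLOR_RGB2HSV)
m=((hsv[...,0]<5)|(hsv[...,0]>172))&(hsv[...,1]>150)&(P[...,2]>200)
Q=P[m]; print("red",m.sum(),Q.min(0),Q.max(0), "y",np.percentile(Q[:,1],[2,98]))
for x in range(30,66,3):
    q=Q[(Q[:,0]>=x)&(Q[:,0]<x+3)]
    if len(q): print(x,len(q),np.percentile(q[:,2],[5,50,95]))
k=(P[...,0]>20)&(P[...,0]<70)&(abs(P[...,1]+1.4)<6)&(P[...,2]>143)&(P[...,2]<200)&~m
v,u=np.nonzero(k); Q=P[k]
k2=(u>255)&(u<305)&(v>195)&(v<250); Q=Q[k2]
for z in np.arange(145,200,2.5):
    q=Q[(Q[:,2]>z)&(Q[:,2]<z+2.5)]
    if len(q)>2: print(z,len(q),q.min(0),q.max(0),np.median(q[:,2]))
mo=(hsv[...,0]>5)&(hsv[...,0]<22)&(hsv[...,1]>150)&(P[...,2]>120)&(P[...,2]<155)
Q=P[mo]
for lo,hi in((-15,-3),(12,30),(30,50),(50,80)):
    q=Q[(Q[:,0]>lo)&(Q[:,0]<hi)]; print(lo,len(q),np.median(q[:,2]),q[:,0].min(),q[:,0].max())
E
```

```text
red 1216 [ 36.   -8.9 255.4] [125.4   6.6 385.1] y [-8.6  6.1]
33 1 [255.4 255.4 255.4]
36 79 [256.1 257.2 258.2]
39 86 [258.6 259.8 261.2]
42 83 [261.2 262.5 263.4]
45 100 [263.6 265.  266.3]
48 104 [266.2 267.3 268.6]
51 153 [269.  270.1 271.1]
54 390 [267.4 269.3 271.1]
57 214 [265.5 267.2 268.9]
145.0 13 [ 42.7  -6.1 145.3] [ 43.4   3.1 147.3] 146.0505452222619
147.5 23 [ 31.1  -6.8 147.7] [ 43.5   4.6 150. ] 149.4191900867257
150.0 19 [ 32.4  -6.8 150.2] [ 43.6   4.6 152.2] 150.96164072001002
152.5 13 [ 43.   -6.  152.8] [ 43.8   2.9 154.8] 153.40315912901207
155.0 14 [ 43.1  -5.9 155.9] [ 43.7   2.9 157.4] 156.16923223838273
157.5 14 [ 43.1  -5.9 157.7] [ 44.    3.5 159.8] 158.59313887466533
160.0 22 [ 36.4  -5.9 160.1] [ 43.9   3.5 162.5] 161.70147565897517
162.5 130 [ 36.7  -5.9 162.5] [ 43.8   3.5 165. ] 163.49034389629185
167.5 7 [ 38.3  -5.1 168.8] [ 38.8   3.3 170. ] 169.44071384471727
170.0 49 [ 28.9  -6.4 170.1] [ 39.3   3.4 172.5] 172.13373946481627
172.5 167 [ 29.4  -6.4 172.5] [ 39.5   3.3 174.9] 173.1970648394898
-15 3014 139.19138383684532 -14.99543649194876 -3.000776274316841
12 5633 138.65459015566339 12.002498048428086 29.9875921047657
30 6594 137.99317127679828 30.00088139880771 49.99620993877075
50 12400 137.03042566752208 50.00549286153359 79.99711406655871
```

```bash
python3 -m jog '0 0 0 0 0 0 0.4;0 0 0 0 0 0 0.3;0 0 0 0 0 0 0.3;0 0 0 0 0 0 0.3;0 0 0 0 0 0 0.3'; python3 -c "
from h import *
show()"
```

```text
clock: 2.8
tcp_pos: [0.5718, -0.0262, 0.248]
orientation: [-1.361, 0.933, -0.934]
contact_force: [0.5, 0.0, -0.1]
grip_width: 0.0253
t 2.8 case mm [ 49.73  -2.76 248.01] F case [ 0.43 -0.16 -0.12] w 25.3
[[-0.005, -1.0, 0.001], [0.001, -0.001, -1.0], [1.0, -0.005, 0.001]]
```

```bash
python3 -m jog '0 0 0 -1.4 0 0 0.25;0 0 0 0 0 0 0.1;0 0 0 0 0 0 0;0 0 0 0 0 0 0;0 0 0 0 0 0 0' 20; python3 -c "
from h import *
show(); grab('wrist','wrist3')"
```

```text
clock: 3.22
tcp_pos: [0.5713, -0.025, 0.2475]
orientation: [-1.361, 0.933, -0.934]
contact_force: [1.0, -0.3, 1.5]
grip_width: 0.0159
t 3.22 case mm [ 49.69  -1.47 247.53] F case [ 0.82 -0.62  1.5 ] w 15.9
[[-0.005, -1.0, 0.0], [0.001, -0.0, -1.0], [1.0, -0.005, 0.001]]
```

View pics/wrist3.png

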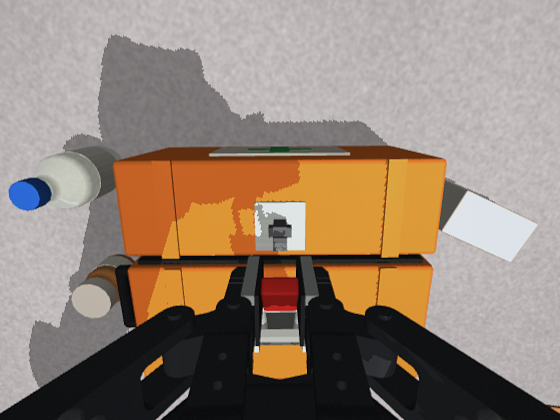

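```bash
python3 - <<'E'
from h import *
np.set_printoptions(precision=1,suppress=True)
for n in ("wrist1","wrist2","top0","scene0"):
    f=load(n); P=(cloud(f)-O)@C.T*1000
    k=(P[...,0]>-75)&(P[...,0]<40)&(abs(P[...,1]+1.4)<22)&(P[...,2]>143)&(P[...,2]<300)
    Q=P[k]; print(n,len(Q))
    for z in range(145,275,10):
        q=Q[(Q[:,2]>=z)&(Q[:,2]<z+10)]
        if len(q)>3: print(z,len(q),np.percentile(q[:,0],[2,25,50,75,98]),np.percentile(q[:,1],[2,98]))
    k=(P[...,2]>138)&(P[...,2]<143.5)&(abs(P[...,1])<40)&(f["color"].astype(float).std(-1)<25)
    q=P[k]; q=q[q[:,0]<20]; 
    if len(q): print("baseplate",np.percentile(q[:,0],[2,98]),np.percentile(q[:,1],[2,98]))
    k=(P[...,2]>132)&(P[...,2]<143.5)&(abs(P[...,1])<40)&(f["color"].astype(float).std(-1)<25)
    q=P[k]; q=q[q[:,0]>15]
    if len(q): print("keeperplate",np.percentile(q[:,0],[2,98]),np.percentile(q[:,1],[2,98]))
E
```

```text
wrist1 1797
145 79 [-29.1 -21.1  32.4  35.7  38. ] [-22.6  19.6]
155 63 [-23.1 -21.5  37.4  38.5  39.7] [-23.1  19.7]
165 201 [-36.6 -32.8  30.5  35.4  39.3] [-22.5  17.2]
175 106 [-46.5 -42.3 -37.2 -32.6 -22.2] [-23.3  20. ]
185 29 [-33.3 -28.5 -27.8 -27.3 -26.9] [-7.9 11.4]
195 154 [-32.7 -30.1 -28.5 -25.2 -19.2] [-15.3  12.3]
205 200 [-23.7 -19.4 -16.5 -13.9 -10.8] [-18.2  14.5]
225 124 [ 0.2  1.   2.4 10.5 14.5] [-17.6  14.1]
235 512 [ 2.9  7.  10.2 11.8 25.5] [-17.4  14.3]
245 187 [26.3 31.  32.4 33.6 35.8] [-13.5  10.6]
255 82 [36.  36.9 37.8 38.8 39.9] [-8.8  5.9]
baseplate [-117.2   19. ] [-29.6  30.2]
keeperplate [18.3 57.7] [-20.   20.2]
wrist2 3152
145 170 [-25.6 -21.4  32.1  35.5  38.1] [-23.1  19.9]
155 116 [-28.8 -21.6  36.5  38.1  39.7] [-23.1  20.1]
165 284 [-24.4  29.8  33.3  36.9  39.3] [-22.8  19.7]
175 169 [-46.5 -26.4 -22.2 -17.7 -15.8] [-23.4  20.2]
185 118 [-33.1 -14.7 -13.6 -12.4 -11.4] [-18.1   8.1]
195 251 [-32.7 -30.6 -11.3  -9.2  -7.5] [-17.5  14.7]
205 263 [-23.8 -19.8  -6.5  -4.8  -3.3] [-18.4  15. ]
215 131 [-3.2 -2.5 -1.6 -0.9  3.2] [-18.1  14.6]
225 1
[... 966 characters left out ...]
30.4  29.1]
keeperplate [16.5 85.7] [-23.9  20.2]
scene0 384
145 38 [-34.3 -25.3 -21.1  36.7  39.3] [-22.5  20.4]
155 32 [-38.3 -21.5   5.5  35.8  39.1] [-23.   20.3]
165 47 [-45.6 -26.5  30.9  35.9  39.7] [-20.6  20.4]
175 37 [-43.  -31.  -18.9 -16.8 -15. ] [-4.6 20. ]
185 18 [-32.3 -25.1 -14.2 -12.3 -11.5] [ 2.2 15.3]
195 20 [-31.9 -17.3 -10.   -8.7  -6.9] [-14.3  15.5]
205 37 [-23.2 -17.2  -5.9  -4.5  -2.3] [-18.5  15.5]
215 27 [-11.7  -1.9  -0.7   0.5   3.9] [-18.   15.3]
225 20 [ 0.4  2.4  3.8  9.9 15.1] [-16.3  14.8]
235 58 [ 4.3  9.4 10.5 11.9 26.2] [-17.6  14.3]
245 12 [29.5 32.5 34.2 34.9 37.4] [-13.2  10.3]
baseplate [-49.6  19. ] [-30.4  27. ]
keeperplate [16.9 56.2] [-20.5  18. ]
```

```bash
cat > ik.py <<'E'
import numpy as np
from scipy.optimize import fsolve
def pin(L,b): return np.array([-35+b-22*np.cos(L)-5*np.sin(L),172+22*np.sin(L)-5*np.cos(L)])
def ik(bar,b=-1.,g=1.9):
    L=fsolve(lambda L:np.hypot(*(np.array(bar)-pin(L[0],b)))-84,[g])[0]
    d=(np.array(bar)-pin(L,b))/84; return L,d
def tcp(bar,b=-1.):
    L,d=ik(bar,b); piv=np.array(bar)+20.3*d; return L,np.degrees(np.arctan2(-d[1],d[0])),piv+np.array([1.2,-14.])
if __name__=="__main__":
    np.set_printoptions(precision=1,suppress=True)
    for b in(-3,-1,1):
        print("b",b)
        for bar in [(33.2,248),(40,236),(44,223),(46,210),(46,198),(45,188),(43.5,180),(43,175),(43,170),(43,167),(40,167),(37.6,167)]:
            L,p,t=tcp(bar,b); print(bar,round(L,2),round(p,1),t)
E
python3 ik.py
```

```text
b -3
(33.2, 248) 2.13 -40.6 [ 49.8 247.2]
(40, 236) 2.03 -30.1 [ 58.8 232.2]
(44, 223) 1.93 -19.9 [ 64.3 215.9]
(46, 210) 1.86 -10.6 [ 67.2 199.7]
(46, 198) 1.8 -2.3 [ 67.5 184.8]
(45, 188) 1.76 4.5 [ 66.4 172.4]
(43.5, 180) 1.74 10.0 [ 64.7 162.5]
(43, 175) 1.76 13.5 [ 63.9 156.3]
(43, 170) 1.82 17.0 [ 63.6 150.1]
(43, 167) 1.87 19.1 [ 63.4 146.4]
(40, 167) 1.73 19.1 [ 60.4 146.3]
(37.6, 167) 1.62 18.9 [ 58.  146.4]
b -1
(33.2, 248) 2.01 -40.0 [ 50. 247.]
(40, 236) 1.93 -29.7 [ 58.8 232.1]
(44, 223) 1.84 -19.8 [ 64.3 215.9]
(46, 210) 1.77 -10.6 [ 67.2 199.7]
(46, 198) 1.71 -2.4 [ 67.5 184.9]
(45, 188) 1.67 4.4 [ 66.4 172.5]
(43.5, 180) 1.65 9.8 [ 64.7 162.5]
(43, 175) 1.67 13.3 [ 64.  156.3]
(43, 170) 1.73 17.0 [ 63.6 150.1]
(43, 167) 1.78 19.2 [ 63.4 146.3]
(40, 167) 1.64 19.0 [ 60.4 146.4]
(37.6, 167) 1.52 18.6 [ 58.  146.5]
b 1
(33.2, 248) 1.91 -39.6 [ 50.  246.9]
(40, 236) 1.84 -29.6 [ 58.9 232. ]
(44, 223) 1.75 -19.8 [ 64.3 215.9]
(46, 210) 1.68 -10.7 [ 67.1 199.8]
(46, 198) 1.62 -2.6 [ 67.5 184.9]
(45, 188) 1.58 4.1 [ 66.4 172.5]
(43.5, 180) 1.56 9.5 [ 64.7 162.6]
(43, 175) 1.58 13.1 [ 64.  156.4]
(43, 170) 1.64 16.8 [ 63.6 150.1]
(43, 167) 1.69 19.1 [ 63.4 146.4]
(40, 167) 1.54 18.6 [ 60.4 146.5]
(37.6, 167) 1.42 18.0 [ 58.1 146.7]
```

```bash
python3 -m jog '0 0 0 0 7.7 4.7 0;0 0 0 0 7.7 4.4 0;0 0 0 0 8.1 3 0;0 0 0 0 8.1 2.6 0;0 0 0 0 8.1 1.6 0'; python3 -m jog '0 0 0 0 8.1 1.3 0;0 0 0 0 7.4 0.3 0;0 0 0 0 7.4 0 0;0 0 0 0 0 0 0;0 0 0 0 0 0 0'; python3 -c "
from h import *
show(); grab('wrist','wrist4')"
```

```text
clock: 3.68
tcp_pos: [0.5871, -0.0186, 0.2067]
orientation: [-1.361, 0.932, -0.934]
contact_force: [3.8, 0.1, 2.9]
grip_width: 0.0157
clock: 4.1
tcp_pos: [0.5861, -0.0191, 0.1835]
orientation: [-1.364, 0.936, -0.932]
contact_force: [-0.1, -1.7, -0.1]
grip_width: 0.0157
t 4.1 case mm [ 65.69  -1.32 183.47] F case [-0.67 -1.52 -0.1 ] w 15.7
[[-0.005, -1.0, -0.001], [-0.004, 0.001, -1.0], [1.0, -0.005, -0.004]]
```

View pics/wrist4.png

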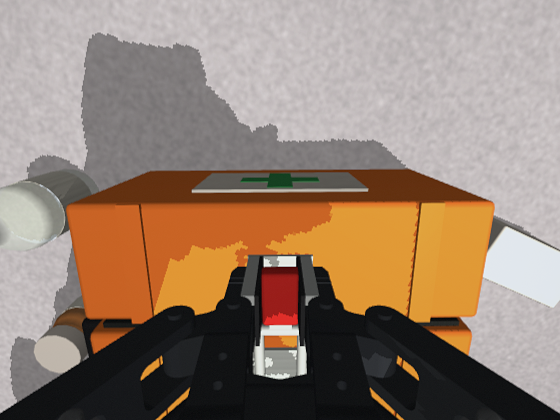

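The tab is at (280,295), with the crossbar just below it at row ~328. I'll measure the bar relative to the TCP.

```bash
cat > meas.py <<'E'
from h import *
import sys
np.set_printoptions(precision=1,suppress=True)
n=sys.argv[1]; f=load(n); P=(cloud(f)-O)@C.T*1000; hsv=cv2.cvtColor(f["color"],cv2.COLOR_RGB2HSV)
t=tc((f["c2w"]@np.linalg.inv(np.array(f["hand_eye"])))[:3,3])*1000; print("tcp",t)
a=cv2.resize(f["color"][230:390,220:340],None,fx=4.9,fy=3.7,interpolation=cv2.INTER_CUBIC); cv2.imwrite("pics/"+n+"z.png",a[:,:,::-1])
c=280
prev=None
for v in range(250,385,2):
    pts=P[v,274:287]; col=f["color"][v,c]; print(v,np.median(pts,0)[[0,2]],col,"red" if col[0]>2*int(col[1])+20 else "")
E
python3 meas.py wrist4
```

```text
tcp [ 65.7  -1.3 183.5]
250 [ 57.7 137. ] [225 152  53] 
252 [ 56.5 137.3] [226 153  53] 
254 [ 55.5 138. ] [167 113  62] 
256 [ 55. 140.] [188 197 190] 
258 [ 53.8 140.3] [228 234 228] 
260 [ 52.5 140.4] [228 234 228] 
262 [ 51.2 140.4] [229 233 227] 
264 [ 50.  140.7] [229 234 228] 
266 [ 77.6 197. ] [174 178 176] 
268 [ 77.5 198.7] [78 12 10] red
270 [ 77.4 200.2] [83 16 13] red
272 [ 77.3 201.8] [84 14 14] red
274 [ 77.  202.8] [121  24  20] red
276 [ 76.4 203.5] [147  29  25] red
278 [ 75.5 203.5] [154  30  27] red
280 [ 74.6 203.6] [154  29  26] red
282 [ 73.6 203.5] [154  30  26] red
284 [ 72.7 203.5] [154  31  28] red
286 [ 71.7 203.4] [154  31  27] red
288 [ 70.5 203. ] [154  31  27] red
290 [ 69.5 203. ] [153  29  25] red
292 [ 68.6 203. ] [153  30  26] red
294 [ 67.7 203.1] [153  30  26] red
296 [ 66.6 202.9] [153  28  24] red
298 [ 65.8 203.2] [153  29  27] red
300 [ 64.5 202.6] [153  29  25] red
302 [ 63.7 203. ] [153  28  26] red
304 [ 62.7 202.9] [153  28  24] red
306 [ 61.7 202.8] [153  29  25] red
308 [ 60.6 202.7] [153  29  26] red
310 [ 59.4 202.4] [153  29  26] re
[... 530 characters left out ...]
39. ] [199  97  36] 
344 [-10.5 139.4] [199  98  36] 
346 [-12.4 139. ] [196  98  36] 
348 [-12.5 140.8] [70 78 77] 
350 [-13.  142.2] [128 130 125] 
352 [-14.4 142.5] [150 153 147] 
354 [-16.5 141.9] [148 150 145] 
356 [-17.9 142.2] [148 150 144] 
358 [-19.8 142. ] [145 147 142] 
360 [-21.4 142. ] [151 153 148] 
362 [-23.  142.1] [149 152 145] 
364 [-24.4 142.4] [148 151 145] 
366 [-26.1 142.3] [148 150 144] 
368 [-27.9 142.3] [145 148 143] 
370 [-29.5 142.3] [153 155 149] 
372 [-31.3 142.2] [150 153 147] 
374 [-33.1 142.1] [203 209 201] 
376 [-34.7 142.3] [227 232 227] 
378 [ 76.7 257.1] [188 195 186] 
380 [ 77.1 258.1] [ 9  9 10] 
382 [ 76.8 258.5] [18 19 20] 
384 [ 77.6 259.9] [13 13 16]
```

```bash
ls pics
```

```text
scene0.npy
scene0.png
scene2.npy
scene2.png
sz.png
sz2.png
top0.npy
top0.png
tz.png
wrist0.npy
wrist0.png
wrist1.npy
wrist1.png
wrist2.npy
wrist2.png
wrist3.npy
wrist3.png
wrist4.npy
wrist4.png
wrist4z.png
wz.png
```

View pics/wrist4z.png

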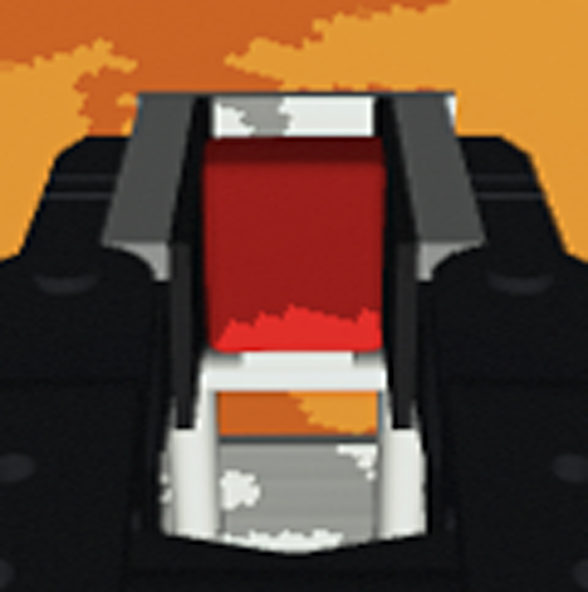

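Measured: bar centre (47.2, 197.7) against TCP (65.7, 183.5). Lowering to just above and outside the lip, then looking again.

```bash
python3 -m jog '0 0 0 0 6 -1 0;0 0 0 0 6 -1.4 0;0 0 0 0 6 -1.5 0;0 0 0 0 0 0 0;0 0 0 0 0 0 0'; python3 -c "
from h import *
show(); grab('wrist','wrist5')"; python3 meas.py wrist5 | awk 'NR==1||/^2[6-9]/||/^3[0-6]/'
```

```text
clock: 4.57
tcp_pos: [0.5834, -0.0202, 0.1661]
orientation: [-1.363, 0.935, -0.933]
contact_force: [1.3, -2.0, 0.2]
grip_width: 0.0154
t 4.57 case mm [ 62.7   -1.33 166.13] F case [ 0.46 -2.33  0.17] w 15.4
[[-0.005, -1.0, -0.0], [-0.002, 0.0, -1.0], [1.0, -0.005, -0.002]]
tcp [ 62.7  -1.3 166.1]
260 [ 56.5 137. ] [229 155  53] 
262 [ 55.4 137.2] [191 120  50] 
264 [ 55.6 140.1] [ 97 106 104] 
266 [ 74.5 179.5] [89 47 43] 
268 [ 74.7 181.8] [72 14 13] red
270 [ 74.7 183.5] [93 19 17] red
272 [ 74.2 184.3] [142  27  25] red
274 [ 73.6 184.9] [160  33  30] red
276 [ 72.7 184.9] [164  36  33] red
278 [ 71.9 185.2] [163  34  30] red
280 [ 71.  185.3] [163  35  31] red
282 [ 70.  185.1] [162  33  29] red
284 [ 69.1 185.2] [163  35  32] red
286 [ 68.1 185.1] [163  35  31] red
288 [ 67.4 185.5] [162  33  30] red
290 [ 66.4 185.5] [162  33  30] red
292 [ 65.4 185.4] [163  34  31] red
294 [ 64.7 185.8] [162  34  30] red
296 [ 63.7 185.7] [162  34  29] red
298 [ 62.9 186. ] [161  34  30] red
300 [ 62.  186.1] [161  32  28] red
302 [ 61. 186.] [161  33  30] red
304 [ 60.  186.1] [161  33  29] r
[... 387 characters left out ...]
63  58] red
328 [ 47.5 185.3] [230 241 237] 
330 [ 46.6 185.6] [229 235 230] 
332 [ 45.8 185.8] [229 235 231] 
334 [ 44.7 185.8] [221 225 220] 
336 [ 44.3 186.6] [229 235 235] 
338 [ 43.2 186.5] [231 235 229] 
340 [ 31.4 173.2] [124 125 125] 
342 [ 30.  172.9] [109 110 112] 
344 [ 29.1 173.4] [105 111 116] 
346 [ -2.6 136.8] [188  89  28] 
348 [ -3.  138.1] [208 102  37] 
350 [ -4.1 138.5] [188  92  34] 
352 [ -5.2 139. ] [196  95  35] 
354 [ -6.7 139. ] [205 106  39] 
356 [ -7.5 139.8] [202  98  37] 
358 [ -9.5 139.3] [201  99  36] 
360 [-11.2 139.1] [202  98  36] 
362 [-12.6 139.3] [175  95  46] 
364 [-12.7 140.7] [75 79 79] 
366 [-13.3 141.9] [130 132 127] 
368 [-14.4 142.3] [152 155 149]
```

View pics/wrist5z.png

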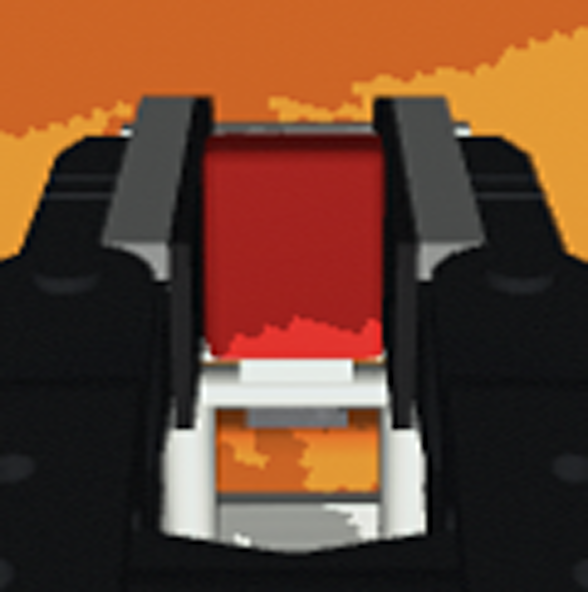

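```bash
python3 -m jog '0 0 0 0 2 -1.5 0;0 0 0 0 3 -1.3 0;0 0 0 0 3 -0.6 0;0 0 0 0 2 0 0;0 0 0 0 0 0 0'; python3 -c "
from h import *
show()"; python3 -m jog '0 0 0 0 1.5 0 0;0 0 0 0 1.5 0 0;0 0 0 0 1.5 0 0;0 0 0 0 0 0 0;0 0 0 0 0 0 0'; python3 -c "
from h import *
show(); grab('wrist','wrist6')"; python3 meas.py wrist6 | awk 'NR==1||/^2[67]/||/^3[1-6]/'
```

```text
clock: 5.03
tcp_pos: [0.5805, -0.0212, 0.1562]
orientation: [-1.362, 0.934, -0.933]
contact_force: [1.3, -1.5, 1.3]
grip_width: 0.0156
t 5.03 case mm [ 59.62  -1.27 156.17] F case [ 0.66 -1.85  1.3 ] w 15.6
[[-0.005, -1.0, -0.0], [-0.001, 0.0, -1.0], [1.0, -0.005, -0.001]]
clock: 5.45
tcp_pos: [0.5806, -0.0213, 0.152]
orientation: [-1.362, 0.934, -0.933]
contact_force: [-0.4, -1.4, 2.1]
grip_width: 0.0157
t 5.45 case mm [ 59.74  -1.35 151.98] F case [-0.92 -1.14  2.06] w 15.7
[[-0.005, -1.0, -0.0], [-0.001, 0.0, -1.0], [1.0, -0.005, -0.001]]
tcp [ 59.7  -1.4 152. ]
260 [ 60.5 136.9] [206 101  37] 
262 [ 59.4 137.2] [206 102  37] 
264 [ 58.3 137.1] [211 104  38] 
266 [ 71.  164.4] [99 37 16] red
268 [ 71.8 167.7] [68 15 13] red
270 [ 71.3 168.5] [130  27  23] red
272 [ 70.7 169.1] [164  38  35] red
274 [ 69.9 169.4] [173  43  39] red
276 [ 69.2 169.8] [172  42  38] red
278 [ 68.3 169.9] [172  42  38] red
310 [ 55.1 173.3] [169  39  35] red
312 [ 54.  173.2] [169  39  35] red
314 [ 53.1 173.3] [167  37  34] red
316 [ 52.4 173.7] [167  37  32] red
318 [ 51.4 173.7] [167  38  34] red
320 [ 50.8 174.3] [167  37  33] red
322 [ 50.1 174.7] [163  36  32] red
324 [ 49.2 174.8] [228  59  53] red
326 [ 48.5 175.2] [228  59  52] red
328 [ 46.3 173.6] [225 109 106] 
330 [ 45.3 173.6] [231 240 240] 
332 [ 44.6 174. ] [231 236 236] 
334 [ 43.6 174.1] [231 236 237] 
336 [ 42.8 174.3] [205 210 207] 
338 [ 42.  174.6] [226 231 229] 
340 [ 41.7 175.5] [230 236 234] 
342 [ 40.4 175.2] [232 235 228] 
344 [ 37.6 173. ] [113 113 115] 
346 [ 36.3 172.8] [110 110 112] 
348 [ 35.6 173.1] [107 108 110] 
350 [ 34.6 173.3] [132 132 134] 
352 [ 33.7 173.4] [127 129 131] 
354 [ 32.3 173.1] [127 129 132] 
356 [ 31.4 173.3] [115 117 119] 
358 [ 30.2 173.1] [110 112 114] 
360 [ 29.3 173.3] [107 113 119] 
362 [ -3.6 138.2] [180  92  37] 
364 [ -4.5 138.8] [194  95  35] 
366 [ -5.8 138.9] [201  98  37] 
368 [ -6.8 139.4] [206 105  39]
```

View pics/wrist6z.png

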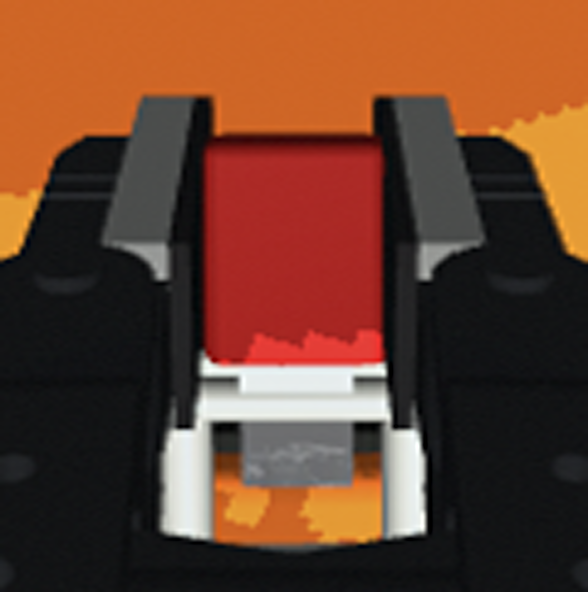

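The zoomed picture shows the bar at image rows 336–343, with a short neck joining it to the tab, so the bar centre is (41.7, 172.6). It's just touching the lip corner, which fits the 2 N reading. I'll ease out about 1.5 mm and go down gently.

```bash
python3 -m jog '0 0 0 0 -0.7 1.4 0;0 0 0 0 0 0 0;0 0 0 0 1.2 0 0;0 0 0 0 1.2 0 0;0 0 0 0 1 0 0'; python3 -c "
from h import *
show()"; python3 -m jog '0 0 0 0 1 -0.2 0;0 0 0 0 1 0 0;0 0 0 0 0 0 0;0 0 0 0 0 0 0;0 0 0 0 0 0 0'; python3 -c "
from h import *
show(); grab('wrist','wrist7')"; python3 meas.py wrist7 | awk 'NR==1||/^2[67]/||/^3[1-6]/'
```

```text
clock: 5.92
tcp_pos: [0.5819, -0.0207, 0.1493]
orientation: [-1.362, 0.934, -0.933]
contact_force: [-1.7, -2.7, 2.5]
grip_width: 0.0157
t 5.92 case mm [ 61.17  -1.28 149.26] F case [-2.58 -1.94  2.45] w 15.7
[[-0.005, -1.0, -0.0], [-0.001, 0.0, -1.0], [1.0, -0.005, -0.001]]
clock: 6.33
tcp_pos: [0.582, -0.0207, 0.1475]
orientation: [-1.361, 0.933, -0.934]
contact_force: [-1.8, -2.5, 0.9]
grip_width: 0.0155
t 6.33 case mm [ 61.28  -1.3  147.49] F case [-2.6  -1.68  0.89] w 15.5
[[-0.005, -1.0, 0.0], [0.0, -0.0, -1.0], [1.0, -0.005, 0.0]]
tcp [ 61.3  -1.3 147.5]
260 [ 64.  136.6] [208 102  38] 
262 [ 63.2 137.1] [208 102  38] 
264 [ 62. 137.] [209 103  39] 
266 [ 61.  137.3] [177  84  32] 
268 [ 72.9 162.3] [55  5  6] red
270 [ 72.7 163.9] [120  24  21] red
272 [ 72.1 164.5] [163  40  36] red
274 [ 71.2 164.5] [176  45  41] red
276 [ 70.4 164.7] [175  43  40] red
278 [ 69.6 164.9] [174  43  40] red
310 [ 56.8 169.1] [172  41  36] red
312 [ 55.7 169. ] [171  40  37] red
314 [ 55.2 169.6] [171  41  36] red
316 [ 54.6 170.2] [171  41  37] red
318 [ 53.5 170.1] [171  41  38] red
320 [ 52.6 170.1] [169  40  35] red
322 [ 51.7 170.2] [210  54  49] red
324 [ 51.4 171.1] [229  63  57] red
326 [ 50.5 171.3] [229  63  56] red
328 [ 49.3 171. ] [229  53  46] red
330 [ 47.3 169.6] [228 207 210] 
332 [ 46.7 170.2] [231 238 239] 
334 [ 46.  170.6] [232 237 238] 
336 [ 44.7 170.3] [233 238 239] 
338 [ 44.4 171.2] [199 204 198] 
340 [ 43.9 171.9] [228 233 231] 
342 [ 42.7 171.5] [231 237 235] 
344 [ 41.5 171.3] [235 238 232] 
346 [ 34.6 164.3] [40 41 41] 
348 [ 39.  170.8] [34 34 36] 
350 [ 39.  172.1] [34 34 35] 
352 [ 38.7 172.9] [75 74 76] 
354 [ 37.8 173.1] [113 114 116] 
356 [ 37.  173.3] [110 111 112] 
358 [ 35.5 172.9] [109 110 111] 
360 [ 34.9 173.4] [109 110 113] 
362 [ 33.7 173.2] [111 112 114] 
364 [ 32.7 173.3] [112 113 115] 
366 [ 31.8 173.4] [109 110 112] 
368 [ 30.5 173.2] [107 108 110]
```

View pics/wrist7z.png

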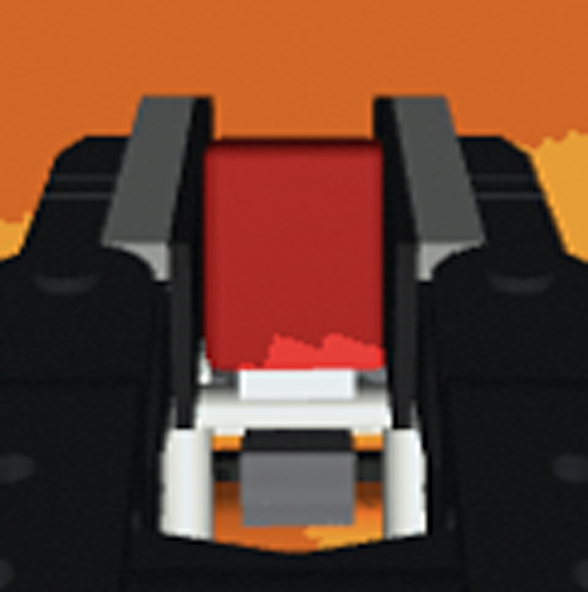

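Now the lip's front face is visible inside the bar. The bar centre is at (43.0, 169.2), clear of the lip. I'll go down onto the ledge by feel.

```bash
python3 -m jog '0 0 0 0 0.8 0 0;0 0 0 0 0.8 0 0;0 0 0 0 0.8 0 0;0 0 0 0 0 0 0;0 0 0 0 0 0 0'; python3 -c "
from h import *
show()"; python3 -m jog '0 0 0 0 0.6 0 0;0 0 0 0 0.5 0 0;0 0 0 0 0 0 0;0 0 0 0 0 0 0;0 0 0 0 0 0 0'; python3 -c "
from h import *
show(); grab('wrist','wrist8')"; python3 meas.py wrist8 | awk 'NR==1||/^2[67]/||/^3[1-6]/'
```

```text
clock: 6.8
tcp_pos: [0.5821, -0.0206, 0.1451]
orientation: [-1.361, 0.933, -0.934]
contact_force: [-2.2, -2.3, 2.7]
grip_width: 0.0156
t 6.8 case mm [ 61.33  -1.29 145.08] F case [-2.83 -1.31  2.69] w 15.6
[[-0.005, -1.0, 0.0], [0.0, -0.0, -1.0], [1.0, -0.005, 0.0]]
clock: 7.22
tcp_pos: [0.5821, -0.0206, 0.144]
orientation: [-1.361, 0.933, -0.934]
contact_force: [-0.9, -2.1, 2.1]
grip_width: 0.0151
t 7.22 case mm [ 61.37  -1.25 144.03] F case [-1.61 -1.62  2.15] w 15.1
[[-0.005, -1.0, -0.0], [0.0, 0.0, -1.0], [1.0, -0.005, 0.0]]
tcp [ 61.4  -1.3 144. ]
260 [ 65.9 136.8] [209 103  39] 
262 [ 64.8 136.8] [209 103  38] 
264 [ 63.7 136.8] [209 103  39] 
266 [ 62.8 137.1] [214 106  39] 
268 [ 72.3 157.7] [73 21 14] red
270 [ 72.8 160.4] [114  22  20] red
272 [ 71.8 160.2] [158  39  34] red
274 [ 71.2 160.8] [176  44  40] red
276 [ 70.4 161.1] [175  44  41] red
278 [ 69.5 161.3] [175  45  41] red
310 [ 56.9 165.6] [173  42  39] red
312 [ 56.  165.8] [173  42  38] red
314 [ 55.4 166.3] [173  43  38] red
316 [ 54.4 166.3] [173  42  38] red
318 [ 53.9 166.9] [172  42  38] red
320 [ 52.9 166.9] [171  41  38] red
322 [ 52.  167.1] [212  56  50] red
324 [ 51.4 167.6] [230  65  58] red
326 [ 50.6 167.8] [230  64  58] red
328 [ 49.7 168. ] [229  61  54] red
330 [ 47.9 166.9] [226 109 108] 
332 [ 47.  167.1] [232 242 243] 
334 [ 45.9 166.9] [232 238 239] 
336 [ 45.3 167.5] [232 238 239] 
338 [ 44.3 167.5] [221 227 227] 
340 [ 44.  168.4] [207 211 203] 
342 [ 43.5 169. ] [233 238 237] 
344 [ 42.4 168.9] [233 238 233] 
346 [ 37.  163.6] [191 193 185] 
348 [ 36.1 163.9] [67 68 70] 
350 [ 34.8 163.5] [75 76 78] 
352 [ 34.6 164.6] [32 33 33] 
354 [ 38.8 170.7] [35 36 36] 
356 [ 38.8 171.8] [34 34 35] 
358 [ 38.6 172.8] [74 74 76] 
360 [ 37.7 172.9] [112 114 116] 
362 [ 36.7 172.9] [110 111 113] 
364 [ 35.7 173. ] [109 110 112] 
366 [ 34.8 173.2] [114 116 117] 
368 [ 33.9 173.2] [130 132 133]
```

View pics/wrist8z.png

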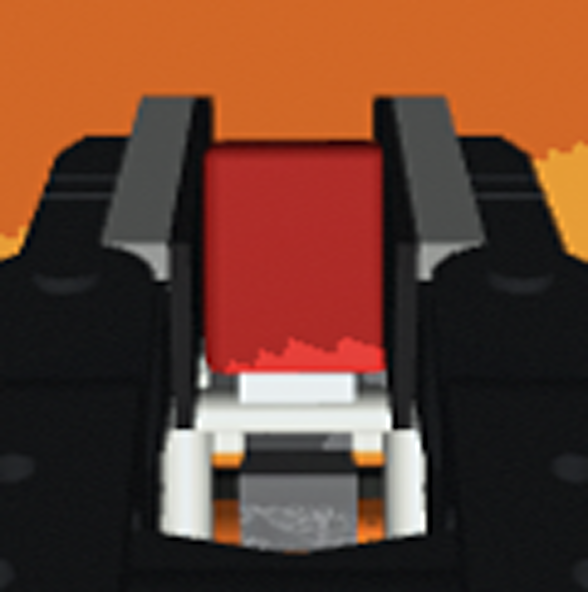

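The ledge now shows between bar and face, with lip above it. The bar is at (43.2, 166.4), at groove height. I'll draw it back under the lip.

```bash
python3 -m jog '0 0 0 0 0 -0.8 0;0 0 0 0 0 -0.8 0;0 0 0 0 0 -0.8 0;0 0 0 0 0 0 0;0 0 0 0 0 0 0'; python3 -c "
from h import *
show()"; python3 -m jog '0 0 0 0 0 -0.8 0;0 0 0 0 0 -0.8 0;0 0 0 0 0 -0.6 0;0 0 0 0 0 0 0;0 0 0 0 0 0 0'; python3 -c "
from h import *
show(); grab('wrist','wrist9')"; python3 meas.py wrist9 | awk 'NR==1||/^2[67]/||/^3[1-6]/'
```

```text
clock: 7.68
tcp_pos: [0.5802, -0.0213, 0.1442]
orientation: [-1.361, 0.933, -0.934]
contact_force: [3.6, -1.9, 0.9]
grip_width: 0.0153
t 7.68 case mm [ 59.36  -1.21 144.2 ] F case [ 2.61 -3.07  0.94] w 15.3
[[-0.005, -1.0, 0.0], [0.001, -0.0, -1.0], [1.0, -0.005, 0.001]]
clock: 8.1
tcp_pos: [0.5775, -0.0224, 0.1439]
orientation: [-1.362, 0.934, -0.933]
contact_force: [3.1, -0.6, 0.6]
grip_width: 0.0154
t 8.1 case mm [ 56.44  -1.25 143.88] F case [ 2.65 -1.71  0.64] w 15.4
[[-0.005, -1.0, -0.0], [-0.0, 0.0, -1.0], [1.0, -0.005, -0.0]]
tcp [ 56.4  -1.2 143.9]
260 [ 61.3 137.4] [208 102  38] 
262 [ 60.2 137.2] [208 102  38] 
264 [ 59.  137.1] [208 102  38] 
266 [ 58.1 137.5] [215 106  41] 
268 [ 67.7 158. ] [49  5  8] red
270 [ 67.7 159.9] [115  20  19] red
272 [ 67.2 160.6] [158  38  34] red
274 [ 66.2 160.5] [175  44  41] red
276 [ 65.6 161.2] [175  44  39] red
278 [ 64.7 161.4] [174  44  40] red
310 [ 52.1 165.7] [173  42  38] red
312 [ 51.1 165.7] [172  42  38] red
314 [ 50.3 165.9] [172  42  37] red
316 [ 49.6 166.3] [171  42  37] red
318 [ 48.5 166.2] [171  41  37] red
320 [ 48.1 167. ] [214  56  51] red
322 [ 47.1 167. ] [232  64  58] red
324 [ 46.4 167.3] [230  64  57] red
326 [ 45.8 167.9] [229  63  56] red
328 [ 44.5 167.4] [229  59  53] red
330 [ 42.7 166.4] [228 154 155] 
332 [ 41.7 166.4] [232 240 241] 
334 [ 41.1 167. ] [232 237 238] 
336 [ 40.  166.8] [232 237 239] 
338 [ 39.7 167.7] [199 207 206] 
340 [ 39.  168.1] [153 157 151] 
342 [ 38.2 168.4] [168 174 169] 
344 [ 39.1 170.7] [115 117 112] 
346 [ 38.8 171.6] [33 34 34] 
348 [ 38.8 172.8] [42 43 44] 
350 [ 38. 173.] [114 115 117] 
352 [ 37.3 173.3] [111 112 113] 
354 [ 36.1 173.1] [109 110 113] 
356 [ 35. 173.] [108 109 111] 
358 [ 33.9 172.9] [126 128 129] 
360 [ 33.1 173.2] [112 113 115] 
362 [ 32.3 173.4] [110 112 114] 
364 [ 31.4 173.5] [122 123 126] 
366 [ 30.1 173.2] [127 130 131] 
368 [ 29.4 173.6] [126 135 138]
```

View pics/wrist9z.png

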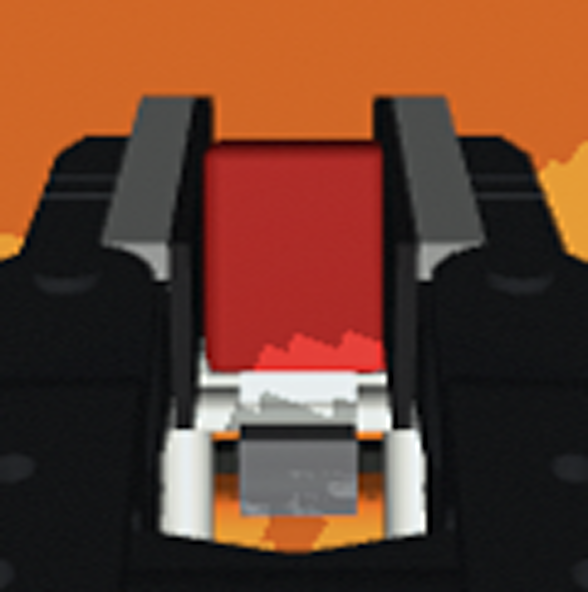

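The bar has gone under the lip, with lip edge now at row ~345 and its shadow on the bar. I'll keep drawing until the face is felt.

```bash
python3 -m jog '0 0 0 0 0 -0.6 0;0 0 0 0 0 -0.6 0;0 0 0 0 0 0 0;0 0 0 0 0 0 0;0 0 0 0 0 0 0'; python3 -c "
from h import *
show()"; python3 -m jog '0 0 0 0 0 -0.5 0;0 0 0 0 0 -0.5 0;0 0 0 0 0 0 0;0 0 0 0 0 0 0;0 0 0 0 0 0 0'; python3 -c "
from h import *
show()"
```

```text
clock: 8.57
tcp_pos: [0.5769, -0.0226, 0.1441]
orientation: [-1.361, 0.933, -0.934]
contact_force: [4.8, -0.3, -1.6]
grip_width: 0.0155
t 8.57 case mm [ 55.84  -1.21 144.08] F case [ 4.39 -2.   -1.6 ] w 15.5
[[-0.005, -1.0, 0.0], [0.001, -0.0, -1.0], [1.0, -0.005, 0.001]]
clock: 8.98
tcp_pos: [0.5767, -0.0227, 0.1442]
orientation: [-1.36, 0.932, -0.934]
contact_force: [7.1, 0.2, -3.1]
grip_width: 0.0155
t 8.98 case mm [ 55.54  -1.21 144.23] F case [ 6.69 -2.42 -3.11] w 15.5
[[-0.005, -1.0, 0.0], [0.002, -0.0, -1.0], [1.0, -0.005, 0.002]]
```

The face is felt: 6.7 N, and the tool only moved 0.3 mm of the 1 mm commanded. The bar is seated. I'll relax slightly, let go, and look.

```bash
python3 -m jog '0 0 0 0 0 0.7 0;0 0 0 0 0 0 0;0 0 0 0 0 0 0.2;0 0 0 0 0 0 0.3;0 0 0 0 0 0 0.4'; python3 -c "
from h import *
show()"; python3 -m jog '0 0 0 0 -1 0 0.45;0 0 0 0 -15 0 0.45;0 0 0 0 -25 0 0.45;0 0 0 0 -30 0 0.45;0 0 0 0 -30 0 0.45'; python3 -c "
from h import *
show(); grab('wrist','wrist10')"; python3 meas.py wrist10 |head -1
```

```text
clock: 9.4
tcp_pos: [0.575, -0.0228, 0.1435]
orientation: [-1.363, 0.935, -0.932]
contact_force: [-0.1, 0.9, 1.1]
grip_width: 0.0341
t 9.4 case mm [ 53.94  -0.78 143.49] F case [0.22 0.91 1.07] w 34.1
[[-0.005, -1.0, -0.001], [-0.003, 0.001, -1.0], [1.0, -0.005, -0.003]]
clock: 9.82
tcp_pos: [0.5753, -0.0228, 0.2456]
orientation: [-1.363, 0.935, -0.932]
contact_force: [0.2, -0.2, -0.1]
grip_width: 0.0386
t 9.82 case mm [ 54.19  -0.83 245.6 ] F case [ 0.12 -0.26 -0.06] w 38.6
[[-0.005, -1.0, -0.001], [-0.002, 0.001, -1.0], [1.0, -0.005, -0.002]]
tcp [ 54.2  -0.8 245.6]
```

View pics/wrist10.png

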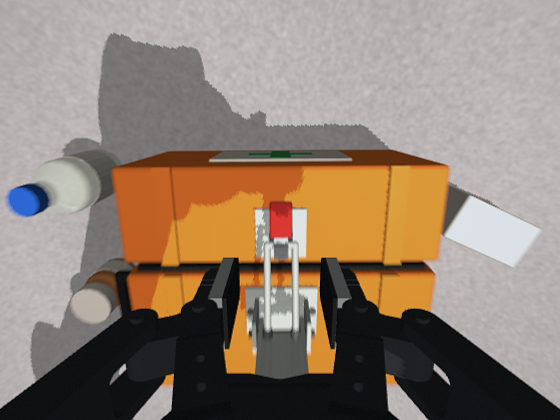

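```bash
python3 - <<'E'
from h import *
np.set_printoptions(precision=1,suppress=True)
f=load("wrist10"); P=(cloud(f)-O)@C.T*1000
for v in range(198,262,2): print(v,np.median(P[v,277:286],0)[[0,2]],f["color"][v,281])
a=cv2.resize(f["color"][190:380,220:340],None,fx=5,fy=3.1,interpolation=cv2.INTER_CUBIC); cv2.imwrite("pics/w10z.png",a[:,:,::-1])
k=(abs(P[...,1]+1.4)<16)&(P[...,2]>185)&(P[...,2]<275)&(P[...,0]>-70)&(P[...,0]<10)
Q=P[k]
for z in range(185,275,8):
    q=Q[(Q[:,2]>=z)&(Q[:,2]<z+8)]
    if len(q)>3: print("lever",z,len(q),np.percentile(q[:,0],[2,25,50,75,98]))
E
```

```text
198 [ 62.4 136.9] [193  96  35]
200 [ 67.3 159.9] [179  88  32]
202 [ 65.9 160.3] [142  43  28]
204 [ 64.8 161.6] [159  38  34]
206 [ 63.5 162. ] [159  38  34]
208 [ 62.1 162.3] [159  39  35]
210 [ 60.6 162.2] [159  39  35]
212 [ 59.2 162.7] [158  39  35]
214 [ 58.  163.5] [186  46  42]
216 [ 56.7 164.1] [201  49  45]
218 [ 55.2 164.2] [219  56  50]
220 [ 53.7 164.4] [218  56  51]
222 [ 52.7 165.6] [217  55  50]
224 [ 51.2 165.6] [218  56  50]
226 [ 49.9 166.2] [218  56  50]
228 [ 48.4 166.2] [218  56  51]
230 [ 47.3 167.4] [218  57  51]
232 [ 45.8 167.6] [218  58  52]
234 [ 44.3 167.6] [218  57  51]
236 [ 42.3 166.4] [210  64  60]
238 [ 41.1 167.2] [210 177 181]
240 [ 39.6 167.3] [217 225 228]
242 [ 38.3 167.9] [182 189 191]
244 [ 38.7 172.5] [108 111 108]
246 [ 37.4 173. ] [88 89 90]
248 [ 36.1 173.4] [105 106 107]
250 [ 34.4 173.1] [108 109 111]
252 [ 33.1 173.5] [112 114 115]
254 [ 31.5 173.6] [109 109 111]
256 [ 29.9 173.5] [106 108 109]
258 [ 11.4 138.4] [131 113 107]
260 [  2.6 124.2] [141  89  68]
lever 185 597 [-26.2 -25.3 -24.4 -20.4 -13.5]
lever 193 441 [-27.6 -26.7 -26.3 -25.9 -25. ]
lever 201 482 [-28.9 -28.  -27.6 -27.1 -26.3]
lever 209 524 [-30.  -29.1 -28.7 -28.3 -27.5]
lever 217 265 [-30.7 -30.  -29.6 -29.1 -28.4]
```

View pics/w10z.png

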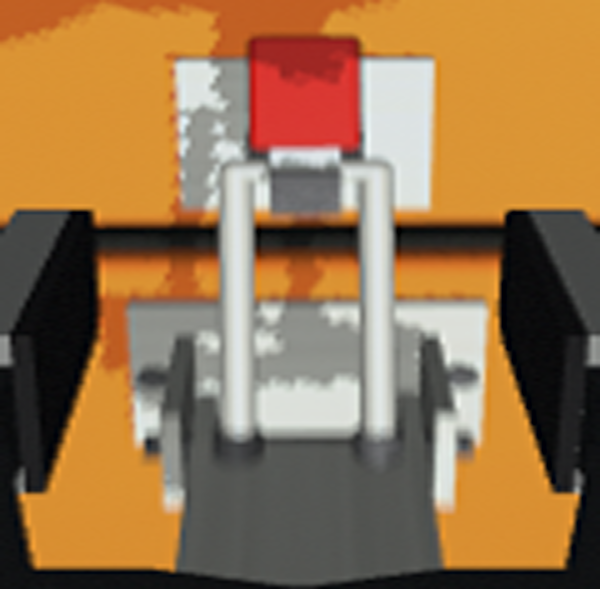

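The loop straddles the keeper, the lip overlies the bar, and the lever is near upright at L≈1.43. I'll close the fingers and bring them beside the lever's pushing face.

```bash
python3 -m jog '0 0 0 -0.5 0 -20 0;0 0 0 0 2 -22 0;0 0 0 0 3 -18 0;0 0 0 0 3 -6 0;0 0 0 0 0 0 0'; python3 -c "
from h import *
show(); grab('wrist','wrist11')"
```

```text
clock: 10.28
tcp_pos: [0.5128, -0.047, 0.2364]
orientation: [-1.363, 0.936, -0.934]
contact_force: [-0.2, 0.5, 0.2]
grip_width: -0.0
t 10.28 case mm [-12.78  -0.6  236.38] F case [0.03 0.54 0.16] w -0.0
[[-0.006, -1.0, 0.0], [-0.002, -0.0, -1.0], [1.0, -0.006, -0.002]]
```

View pics/wrist11.png

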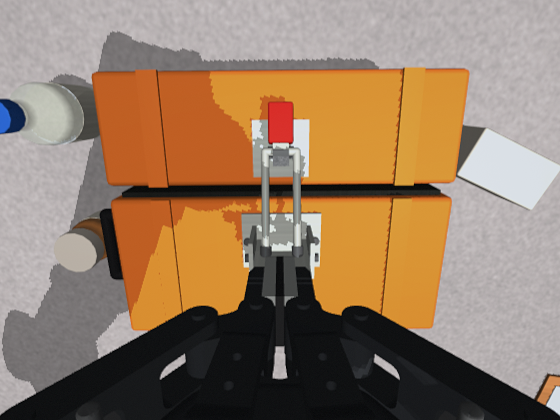

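```bash
python3 -m jog '0 0 0 0 0 -2.5 0;0 0 0 0 0 -2.5 0;0 0 0 0 0 -2 0;0 0 0 0 0 0 0;0 0 0 0 0 0 0'; python3 -c "
from h import *
show()"; python3 -m jog '0 0 0 0 0 -1.5 0;0 0 0 0 0 -1.5 0;0 0 0 0 0 0 0;0 0 0 0 0 0 0;0 0 0 0 0 0 0'; python3 - <<'E'
from h import *
show()
prev=None
for L in np.arange(1.43,-0.03,-.11):
    c=np.array([-34.6-65*np.cos(L)+12*np.sin(L)+11,172+65*np.sin(L)+12*np.cos(L)]); print(round(L,2),c, "" if prev is None else (c-prev)); prev=c
E
```

```text
clock: 10.75
tcp_pos: [0.5083, -0.0486, 0.237]
orientation: [-1.361, 0.933, -0.933]
contact_force: [0.6, 0.2, 0.6]
grip_width: 0.0001
t 10.75 case mm [-17.59  -0.37 237.01] F case [ 0.62 -0.07  0.65] w 0.1
[[-0.005, -1.0, -0.0], [0.0, 0.0, -1.0], [1.0, -0.005, 0.0]]
clock: 11.17
tcp_pos: [0.5054, -0.0497, 0.2371]
orientation: [-1.361, 0.933, -0.934]
contact_force: [0.5, 0.7, -0.2]
grip_width: 0.0
t 11.17 case mm [-20.65  -0.35 237.1 ] F case [ 0.71  0.5  -0.24] w 0.0
[[-0.005, -1.0, 0.0], [0.0, -0.0, -1.0], [1.0, -0.005, 0.0]]
1.43 [-20.84 238.04] 
1.32 [-28.11 237.94] [-7.27 -0.1 ]
1.21 [-35.32 237.05] [-7.21 -0.89]
1.1 [-42.39 235.37] [-7.07 -1.68]
0.99 [-49.23 232.93] [-6.84 -2.45]
0.88 [-55.77 229.74] [-6.53 -3.18]
0.77 [-61.91 225.86] [-6.14 -3.88]
0.66 [-67.59 221.33] [-5.68 -4.53]
0.55 [-72.74 216.2 ] [-5.15 -5.13]
0.44 [-77.3  210.54] [-4.56 -5.66]
0.33 [-81.2  204.42] [-3.91 -6.13]
0.22 [-84.41 197.9 ] [-3.21 -6.52]
0.11 [-86.89 191.06] [-2.48 -6.83]
-0.0 [-88.6 184. ] [-1.71 -7.06]
```

```bash
python3 -m jog '0 0 0 0 0 -2 0;0 0 0 0 0 -2 0;0 0 0 0 0 -2 0;0 0 0 0 0 0 0;0 0 0 0 0 0 0'; python3 -c "
from h import *
show()"; python3 -m jog '0 0 0 0 0.1 -2 0;0 0 0 0 0.2 -2 0;0 0 0 0 0.2 -2 0;0 0 0 0 0.2 -2 0;0 0 0 0 0 0 0'; python3 -c "
from h import *
show()"
```

```text
clock: 11.58
tcp_pos: [0.4993, -0.0521, 0.237]
orientation: [-1.362, 0.934, -0.934]
contact_force: [0.4, 0.2, 1.2]
grip_width: -0.0002
t 11.58 case mm [-27.21  -0.41 237.  ] F case [0.44 0.04 1.15] w -0.2
[[-0.005, -1.0, 0.0], [-0.0, -0.0, -1.0], [1.0, -0.005, -0.0]]
clock: 12.0
tcp_pos: [0.4917, -0.0551, 0.2363]
orientation: [-1.362, 0.934, -0.934]
contact_force: [0.4, 0.4, 0.2]
grip_width: -0.0002
t 12.0 case mm [-35.4   -0.45 236.26] F case [0.52 0.25 0.2 ] w -0.2
[[-0.005, -1.0, 0.0], [-0.0, -0.0, -1.0], [1.0, -0.005, -0.0]]
```

```bash
python3 - <<'E'
from h import *
np.set_printoptions(precision=1,suppress=True)
show(); f=grab('wrist','wrist12'); s=grab("scene","scene12")
a=cv2.resize(s["color"][100:220,180:320],None,fx=5,fy=5,interpolation=cv2.INTER_CUBIC)
cv2.imwrite("pics/sz12.png",a[:,:,::-1])
P=(cloud(f)-O)@C.T*1000
k=(abs(P[...,1]+1.4)<40)&(P[...,2]>143)&(P[...,2]<300)&(P[...,0]>-110)&(P[...,0]<30)
E
```

```text
t 12.0 case mm [-35.4   -0.45 236.26] F case [0.52 0.25 0.2 ] w -0.2
[[-0.005, -1.0, 0.0], [-0.0, -0.0, -1.0], [1.0, -0.005, -0.0]]
```

View pics/wrist12.png

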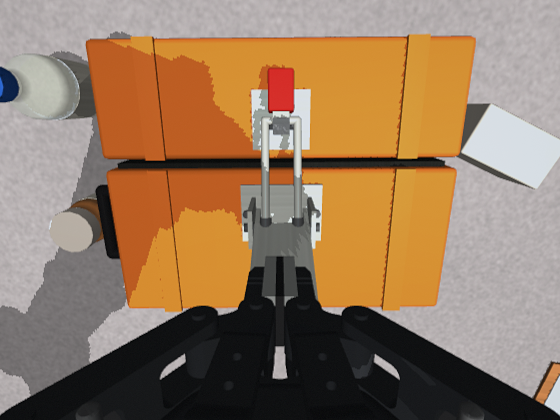

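View pics/sz12.png

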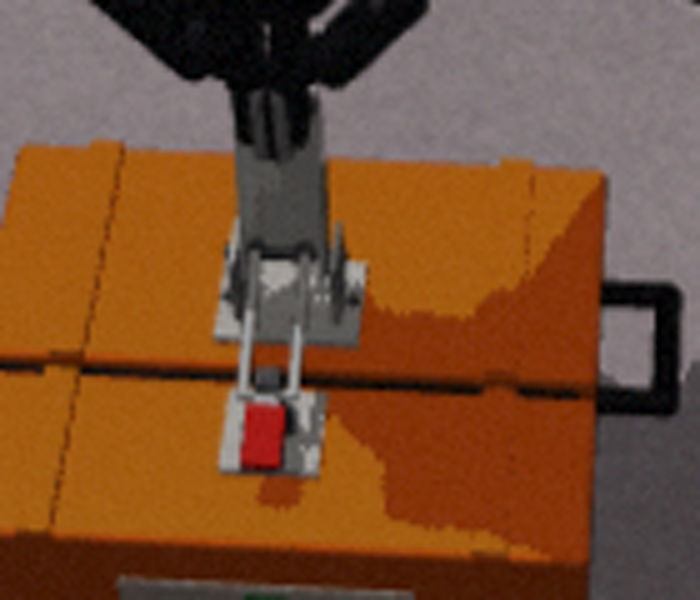

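The loop is still hooked, with the bar at (280,120). I'll check the lever angle against the earlier view.

```bash
python3 - <<'E'
from h import *
np.set_printoptions(precision=1,suppress=True)
f=load("wrist12"); P=(cloud(f)-O)@C.T*1000
k=(abs(P[...,1]+1.4)<15)&(P[...,2]>183)&(P[...,2]<275)&(P[...,0]>-90)&(P[...,0]<10)
v,u=np.nonzero(k); Q=P[k]
for z in range(183,245,6):
    q=Q[(Q[:,2]>=z)&(Q[:,2]<z+6)]
    if len(q)>3: print("lever",z,len(q),np.percentile(q[:,0],[2,25,50,75,98]))
for v in range(100,290,4): print(v,np.median(P[v,277:286],0)[[0,2]],f["color"][v,281])
E
```

```text
lever 183 568 [-28.5 -27.3 -24.4 -20.2 -12.9]
lever 189 345 [-30.8 -29.9 -29.4 -28.8 -27.9]
lever 195 389 [-33.1 -32.2 -31.6 -31.  -30.2]
lever 201 406 [-35.3 -34.4 -33.8 -33.2 -32.3]
lever 207 388 [-37.6 -36.4 -35.9 -35.3 -34.5]
lever 213 208 [-39.2 -38.6 -38.1 -37.5 -36.3]
lever 219 15 [-40.2 -39.6 -39.  -38.6 -37.9]
lever 237 126 [-28.  -24.1 -23.6 -23.4 -23. ]
lever 243 361 [-28.  -27.4 -24.  -23.5 -23. ]
100 [ 45.3 167.4] [213  47  42]
104 [ 43.  168.5] [214  48  43]
108 [ 40.7 168.8] [215  46  41]
112 [ 38.4 167.5] [221 231 226]
116 [ 36.  168.3] [144 145 141]
120 [ 33.9 173.1] [108 111 113]
124 [ 31.6 173.9] [108 111 113]
128 [ 29.3 173.9] [113 116 119]
132 [ 26.9 173.6] [109 111 113]
136 [ 21.8 141.8] [194 203 205]
140 [ 19.1 141.7] [215 224 227]
144 [ 16.4 142.5] [150 155 148]
148 [ 13.5 141.9] [188 200 202]
152 [ 10.3 139. ] [188  92  33]
156 [  7.4 138.1] [153  74  25]
160 [  2.4 125.2] [11 11  9]
164 [  0.5 132.3] [20 23 21]
168 [ -1.9 135.3] [98 48 16]
172 [ -4.2 138.9] [176  86  31]
176 [ -7.2 138.8] [188  93  35]
180 [-10.  139.5] [189  93  35]
184 [-12.6 141.2] [124  88  71]
188 [-15.4 142. ] [144 146 141]
192 [-18.4 142.2] [143 145 139]
196 [-21.3 142.8] [147 149 144]
200 [-24.4 142.5] [144 146 140]
204 [-27.7 141.9] [142 144 139]
208 [-30.8 142. ] [146 148 143]
212 [-33.9 142.1] [147 149 143]
216 [-37.1 142. ] [145 147 142]
220 [-40.2 142.1] [147 149 143]
224 [-27.5 186.1] [ 99 101  98]
228 [-28.6 190. ] [101 103 100]
232 [-29.8 193.6] [101 103  99]
236 [-31.3 196.4] [101 103  99]
240 [-32.3 199.9] [101 103  99]
244 [-33.3 203.5] [101 102  98]
248 [-34.6 206.3] [ 99 101  97]
252 [-35.8 208.9] [116 117 113]
256 [-23.5 239.9] [53 53 52]
260 [-23.4 244.2] [ 9  8 11]
264 [-23.5 248. ] [13 14 14]
268 [-23.6 251.5] [12 13 14]
272 [-23.4 255.3] [12 10 13]
276 [-23.3 258.9] [14 14 16]
280 [-23.6 261.6] [12 13 13]
284 [-23.4 265.1] [13 13 14]
288 [-23.4 268. ] [13 15 16]
```

The lever slope gives L≈1.22, which matches the arc model, and the keeper has already moved about 3 mm toward shut. I'll continue along the arc.

```bash
python3 -m jog '0 0 0 0 0.8 -3.5 0;0 0 0 0 0.8 -3.5 0;0 0 0 0 1.2 -3.4 0;0 0 0 0 1.2 -3.4 0;0 0 0 0 1.6 -3.3 0'; python3 -c "
from h import *
show()"; python3 -m jog '0 0 0 0 1.6 -3.2 0;0 0 0 0 1.9 -3.1 0;0 0 0 0 2 -3 0;0 0 0 0 0 0 0;0 0 0 0 0 0 0'; python3 -c "
from h import *
show(); f=grab('wrist','wrist13')"
```

```text
clock: 12.52
tcp_pos: [0.4759, -0.0612, 0.2308]
orientation: [-1.361, 0.933, -0.934]
contact_force: [0.8, -0.2, 2.5]
grip_width: 0.0
t 12.52 case mm [-52.33  -0.36 230.77] F case [ 0.7  -0.53  2.52] w 0.0
[[-0.005, -1.0, 0.0], [0.0, -0.0, -1.0], [1.0, -0.005, 0.0]]
clock: 12.93
tcp_pos: [0.4668, -0.0645, 0.2247]
orientation: [-1.362, 0.935, -0.933]
contact_force: [-0.2, 0.7, 1.1]
grip_width: -0.0001
t 12.93 case mm [-61.97  -0.06 224.71] F case [0.07 0.7  1.09] w -0.1
[[-0.005, -1.0, -0.0], [-0.001, 0.001, -1.0], [1.0, -0.005, -0.001]]
```

View pics/wrist13.png

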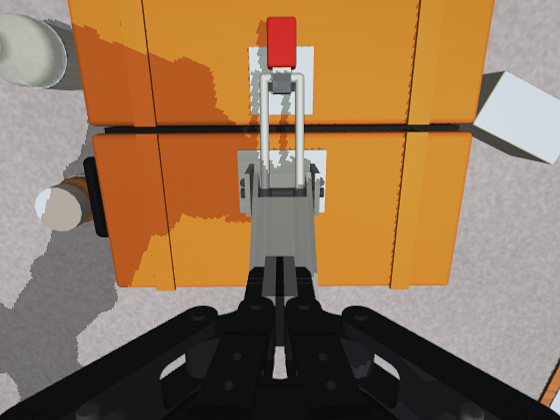

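```bash
cat > lev.py <<'E'
from h import *
import sys
np.set_printoptions(precision=1,suppress=True)
f=load(sys.argv[1]); P=(cloud(f)-O)@C.T*1000
k=(abs(P[...,1]+1.4)<13)&(P[...,2]>181)&(P[...,2]<300)&(P[...,0]>-130)&(P[...,0]<-22)&(f["color"].min(-1)>70)
Q=P[k][:,[0,2]]
A=np.polyfit(Q[:,0],Q[:,1],1) if len(Q)>20 else None; print("lever pts",len(Q),Q.min(0),Q.max(0),"tilt from flat deg",A and 0 if A is None else np.degrees(np.arctan(-A[0])))
hsv=cv2.cvtColor(f["color"],cv2.COLOR_RGB2HSV)
k=(P[...,0]>15)&(P[...,0]<50)&(abs(P[...,1]+1.4)<4)&(P[...,2]>172)&(P[...,2]<176)&(hsv[...,1]<80)
Q=P[k]; print("lip",len(Q),np.percentile(Q[:,0],[2,98]),np.median(Q[:,2]))
mo=(hsv[...,0]>5)&(hsv[...,0]<22)&(hsv[...,1]>150)&(P[...,2]>134)&(P[...,2]<145)
for lo,hi in((-110,-50),(50,110)):
    m=mo&(P[...,1]>lo)&(P[...,1]<hi); a=P[m][:,0]; a=np.sort(a[(a>-20)&(a<25)]); g=np.diff(a); i=g.argmax() if len(g) else 0; print("seam",a[i],a[i+1])
E
python3 lev.py wrist12; python3 lev.py wrist13
```

```text
lever pts 1879 [-47.  182.6] [-22.  287.4] tilt from flat deg -7.320442731741187
lip 219 [26.3 35.6] 173.676957435539
seam -1.045485109052458 6.496266314864614
seam -1.5237777256542702 5.617551433192017
lever pts 3386 [-73.7 181. ] [-22.7 299.1] tilt from flat deg 53.50588100155786
lip 278 [22.6 32.2] 174.1408847228496
seam -1.2094628804496748 3.7320579962594533
seam -1.8810088814364856 3.1701958447364627
```

```bash
python3 -m jog '0 0 0 0 2.2 -2.9 0;0 0 0 0 2.3 -2.8 0;0 0 0 0 2.5 -2.6 0;0 0 0 0 2.6 -2.5 0;0 0 0 0 0 0 0'; python3 -c "
from h import *
show()"; python3 -m jog '0 0 0 0 2.8 -2.3 0;0 0 0 0 2.9 -2.2 0;0 0 0 0 3 -2 0;0 0 0 0 3.1 -1.9 0;0 0 0 0 0 0 0'; python3 -c "
from h import *
show(); f=grab('wrist','wrist14')"; python3 lev.py wrist14
```

```text
clock: 13.4
tcp_pos: [0.4565, -0.0685, 0.2148]
orientation: [-1.362, 0.935, -0.933]
contact_force: [0.2, 0.0, 0.3]
grip_width: -0.0
t 13.4 case mm [-73.09  -0.06 214.84] F case [ 0.21 -0.06  0.28] w -0.0
[[-0.005, -1.0, -0.0], [-0.001, 0.0, -1.0], [1.0, -0.005, -0.001]]
clock: 13.82
tcp_pos: [0.4487, -0.0715, 0.2029]
orientation: [-1.362, 0.935, -0.933]
contact_force: [0.2, 0.3, -0.1]
grip_width: 0.0002
t 13.82 case mm [-81.36   0.01 202.94] F case [ 0.28  0.21 -0.09] w 0.2
[[-0.005, -1.0, -0.001], [-0.001, 0.001, -1.0], [1.0, -0.005, -0.001]]
lever pts 4291 [-92.4 184.6] [-40.1 277.4] tilt from flat deg 30.431510654041855
lip 424 [22.6 32.6] 174.28362660603182
seam -1.5060026196468161 3.550317718986213
seam -1.9938162381827715 3.0582679713061833
```

View pics/wrist14.png

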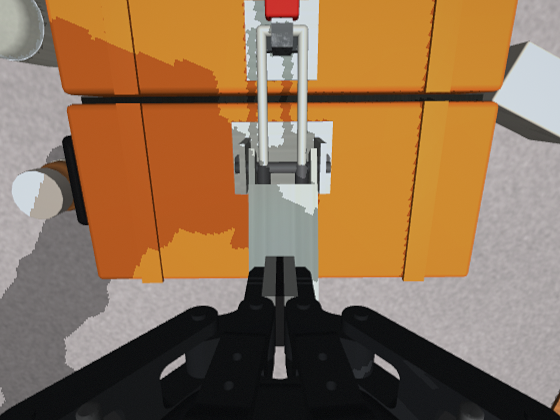

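```bash
python3 - <<'E'
from h import *
np.set_printoptions(precision=1,suppress=True)
f=load("wrist14"); P=(cloud(f)-O)@C.T*1000
for v in list(range(12,70,4))+list(range(150,300,4)): print(v,np.median(P[v,277:286],0)[[0,2]],np.median(P[v,300:308],0)[[0,2]],f["color"][v,281])
E
```

```text
12 [ 37.2 171.6] [ 44.2 142. ] [203  52  46]
16 [ 35.9 170.4] [ 42.3 142. ] [126  14  11]
20 [ 34.4 169.7] [ 40.4 142. ] [209 218 223]
24 [ 31.7 174.7] [ 33.  167.9] [ 98 102 104]
28 [ 30.1 174.2] [ 30.9 170. ] [ 99 104 105]
32 [ 28.4 174.7] [ 29.2 170.1] [ 99 104 105]
36 [ 26.8 174.3] [ 27.5 170.1] [112 116 118]
40 [ 25.2 173.9] [ 25.8 170.2] [103 107 110]
44 [ 23.4 174.4] [ 24.  170.5] [101 105 108]
48 [ 22.7 168.1] [ 22.3 170.7] [24 24 25]
52 [ 22.6 155.8] [ 20.6 170.5] [29 29 30]
56 [ 22.5 142.2] [ 18.8 170.8] [118 128 124]
60 [ 20.4 142.7] [ 17.  170.5] [210 219 225]
64 [ 18.4 141.9] [ 15.2 170.8] [202 211 219]
68 [ 16.3 141.9] [ 13.4 171.3] [210 218 224]
150 [-29.6 142. ] [-25.6 173.6] [148 150 144]
154 [-32.  142.3] [-27.7 173.2] [145 148 142]
158 [-34.5 142. ] [-29.7 174. ] [146 149 143]
162 [-32.  172.4] [-31.7 174.5] [53 54 54]
166 [-33.8 174.1] [-33.7 175. ] [92 94 97]
170 [-35.9 173.9] [-35.7 175.2] [89 90 92]
174 [-44.4 141.9] [-37.7 175.5] [148 150 145]
178 [-46.9 142. ] [-39.8 175.9] [140 142 136]
182 [-49.4 142.2] [-41.9 176. ] [142 144 138]
186 [-41.6 185.9] [-41.5 1
[... 572 characters left out ...]
238 [-65.7 194.1] [-65.8 194.1] [148 160 156]
242 [-67.5 194.9] [-67.7 194.6] [149 159 157]
246 [-69.6 195.1] [-69.4 195.5] [147 158 156]
250 [-71.4 195.9] [-71.4 195.9] [148 159 157]
254 [-73.1 196.7] [-73. 197.] [150 162 159]
258 [-69.5 208.6] [-75.1 197.2] [10 10 11]
262 [-69.5 212.6] [-76.9 197.9] [ 9 10  8]
266 [-69.4 216.7] [-73.8 208.2] [10 11 11]
270 [-69.3 220.4] [-73.5 212.5] [12 12 12]
274 [-69.2 224. ] [-73.4 216.4] [12 11 12]
278 [-69.5 226.8] [-74.2 218.4] [12 13 13]
282 [-69.4 230.1] [-73.5 223. ] [11  9 11]
286 [-69.4 233.1] [-73.5 226.1] [12 12 13]
290 [-69.2 236.3] [-73.4 229.4] [10 11 12]
294 [-69.6 238.4] [-73.5 232.1] [ 8 10 12]
298 [-70.3 239.9] [-66.9 245.3] [31 31 31]
```

Lever slope is 18.9° (0.33 rad), exactly as the arc predicts. The loop line runs almost through the pivot, hence the low force. I'll continue to flat.

```bash
python3 -m jog '0 0 0 0 3.2 -1.7 0;0 0 0 0 3.3 -1.5 0;0 0 0 0 3.4 -1.3 0;0 0 0 0 3.4 -1.2 0;0 0 0 0 0 0 0'; python3 -c "
from h import *
show()"; python3 -m jog '0 0 0 0 1.5 -0.4 0;0 0 0 0 1.5 -0.4 0;0 0 0 0 1 -0.2 0;0 0 0 0 0 0 0;0 0 0 0 0 0 0'; python3 -c "
from h import *
show()"; 
```

```text
clock: 14.28
tcp_pos: [0.4435, -0.0734, 0.1896]
orientation: [-1.362, 0.935, -0.932]
contact_force: [0.0, -0.7, -0.4]
grip_width: 0.0003
t 14.28 case mm [-86.95   0.16 189.6 ] F case [-0.24 -0.62 -0.36] w 0.3
[[-0.005, -1.0, -0.001], [-0.001, 0.001, -1.0], [1.0, -0.005, -0.001]]
clock: 14.7
tcp_pos: [0.4435, -0.0737, 0.1865]
orientation: [-1.361, 0.933, -0.933]
contact_force: [0.4, -0.3, -0.4]
grip_width: -0.0001
t 14.7 case mm [-87.08  -0.08 186.52] F case [ 0.3  -0.46 -0.43] w -0.1
[[-0.005, -1.0, 0.0], [0.0, -0.0, -1.0], [1.0, -0.005, 0.0]]
```

```bash
python3 -m jog '0 0 0 0 0.8 0 0;0 0 0 0 0.8 0 0;0 0 0 0 0.8 0 0;0 0 0 0 0 0 0;0 0 0 0 0 0 0'; python3 -c "
from h import *
show()"; python3 -m jog '0 0 0 0 0.7 0 0;0 0 0 0 0.7 0 0;0 0 0 0 0 0 0;0 0 0 0 0 0 0;0 0 0 0 0 0 0'; python3 -c "
from h import *
show()"
```

```text
clock: 15.12
tcp_pos: [0.4434, -0.0737, 0.1841]
orientation: [-1.361, 0.933, -0.934]
contact_force: [0.3, -0.5, 1.1]
grip_width: 0.0003
t 15.12 case mm [-87.12  -0.08 184.1 ] F case [ 0.11 -0.58  1.11] w 0.3
[[-0.005, -1.0, 0.0], [0.0, -0.0, -1.0], [1.0, -0.005, 0.0]]
clock: 15.53
tcp_pos: [0.4435, -0.0737, 0.1839]
orientation: [-1.362, 0.933, -0.934]
contact_force: [-5.4, -0.6, 13.1]
grip_width: -0.0002
t 15.53 case mm [-87.07  -0.16 183.92] F case [-5.25  1.41 13.1 ] w -0.2
[[-0.005, -1.0, 0.001], [-0.0, -0.001, -1.0], [1.0, -0.005, -0.0]]
```

The stop is felt at z=183.9 mm (flat predicted at 184.0) with 13 N. Now I'll release upward and check that it stays latched.

```bash
python3 -m jog '0 0 0 0 0 0 0;0 0 0 0 -4 0 0;0 0 0 0 -10 0 0;0 0 0 0 -20 0 0;0 0 0 0 -30 0 0'; python3 -m jog '0 0 0 0 -30 0 0;0 0 0 0 -30 10 0;0 0 0 0 -20 20 0;0 0 0 0 0 20 0;0 0 0 0 0 0 0';  python3 - <<'E'
from h import *
np.set_printoptions(precision=1,suppress=True)
show(); f=grab('wrist','wrist15'); s=grab("scene","scene15")
a=cv2.resize(s["color"][100:250,160:360],None,fx=4,fy=4,interpolation=cv2.INTER_CUBIC)
cv2.imwrite("pics/sz15.png",a[:,:,::-1])
P=(cloud(f)-O)@C.T*1000
k=(abs(P[...,1]+1.4)<15)&(P[...,2]>181)&(P[...,2]<200)&(P[...,0]>-125)&(P[...,0]<-42)
Q=P[k]; A=np.polyfit(Q[:,0],Q[:,2],1); print("lever",len(Q),np.degrees(np.arctan(A[0])),np.median(Q[:,2]),Q[:,0].min(),Q[:,0].max())
E
python3 lev.py wrist15
```

```text
clock: 15.95
tcp_pos: [0.4417, -0.0735, 0.246]
orientation: [-1.363, 0.937, -0.93]
contact_force: [0.5, 0.0, 1.4]
grip_width: -0.0002
clock: 16.37
tcp_pos: [0.4934, -0.0539, 0.3289]
orientation: [-1.358, 0.928, -0.934]
contact_force: [-0.3, 0.3, -0.6]
grip_width: -0.0001
t 16.37 case mm [-33.41   0.12 328.88] F case [-0.14  0.35 -0.65] w -0.1
[[-0.003, -1.0, 0.001], [0.005, -0.001, -1.0], [1.0, -0.003, 0.005]]
lever 1553 0.0012075538360419996 183.12731597852044 -100.82462040804009 -42.311877690559506
lever pts 1319 [-91.2 181. ] [-44.1 185. ] tilt from flat deg -0.09672213976133938
lip 107 [22.9 32.2] 174.25614447511916
seam -1.234871602111173 4.120652662019471
seam -1.6452913582957178 3.414885276030964
```

View pics/wrist15.png

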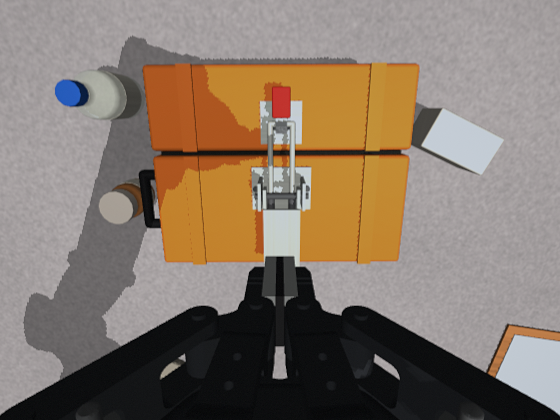

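View pics/sz15.png

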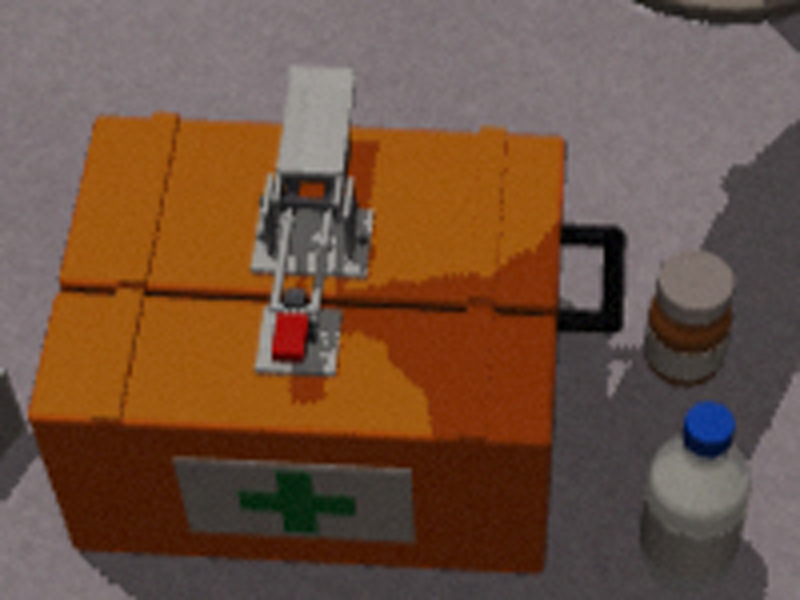

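Lever reads 0.0° and loop is hooked, with the neighbours untouched. Remaining check is whether the cover is fully shut, using the slope of its top (0.036 rad initially) and the same-camera shift.

```bash
python3 - <<'E'
from h import *
np.set_printoptions(precision=4,suppress=True)
t=grab("top","top15")
for n in ("wrist1","wrist15","scene0","scene15","top0","top15"):
    f=load(n); P=(cloud(f)-O)@C.T*1000; hsv=cv2.cvtColor(f["color"],cv2.COLOR_RGB2HSV)
    m=(hsv[...,0]>5)&(hsv[...,0]<22)&(hsv[...,1]>150)&(abs(P[...,2]-139)<6)&(abs(P[...,1])<120)
    out=[]
    for lo,hi in((-100,-8),(14,72)):
        Q=P[m&(P[...,0]>lo)&(P[...,0]<hi)&(abs(abs(P[...,1])-45)<25)]; A=np.polyfit(Q[:,0],Q[:,2],1); out.append((-A[0],np.polyval(A,hi)))
    k=(P[...,0]>15)&(P[...,0]<50)&(abs(P[...,1]+1.4)<4)&(P[...,2]>169)&(P[...,2]<178)&(hsv[...,1]<80)
    q=P[k]
    print(n,"slopes lever half, cover:",np.array(out)[:,0],"lip x",np.percentile(q[:,0],[2,98]) if len(q) else None)
    if n[0]!="w":
        hs=hsv; b=(hs[...,0]>100)&(hs[...,0]<130)&(hs[...,1]>150)&(P[...,2]>100)&(P[...,0]<200)
        if b.any(): print("  saline cap",np.median(P[b],0))
E
```

```text
wrist1 slopes lever half, cover: [-0.0005  0.0356] lip x [30.9876 39.3942]
wrist15 slopes lever half, cover: [-0.0006  0.0006] lip x [22.9217 34.6305]
scene0 slopes lever half, cover: [0.0006 0.0297] lip x [30.4028 39.8626]
  saline cap [ 62.4267 206.1916 127.9842]
scene15 slopes lever half, cover: [-0.0011 -0.0005] lip x [25.1529 34.8524]
  saline cap [ -3.0527  27.147  395.0364]
top0 slopes lever half, cover: [-0.0003  0.0402] lip x [27.6289 36.4179]
  saline cap [ 54.5783 205.5703 129.9389]
top15 slopes lever half, cover: [0.0043 0.0039] lip x [21.2838 32.6376]
  saline cap [ 53.3448 205.1044 130.2661]
```

```bash
python3 -m jog '0 0 0 0 0 0 0;0 0 0 0 0 0 0;0 0 0 0 0 0 0;0 0 0 0 0 0 0;0 0 0 0 0 0 0'; python3 - <<'E'
from h import *
show(); f=grab('wrist','wrist16')
P=(cloud(f)-O)@C.T*1000
k=(abs(P[...,1]+1.4)<15)&(P[...,2]>181)&(P[...,2]<200)&(P[...,0]>-125)&(P[...,0]<-42)
Q=P[k]; print("lever",np.polyfit(Q[:,0],Q[:,2],1)[0],np.median(Q[:,2]))
print(r.hand_in())
E
```

```text
clock: 16.93
tcp_pos: [0.4898, -0.0558, 0.3267]
orientation: [-1.361, 0.934, -0.934]
contact_force: [-0.4, 0.1, 0.6]
grip_width: 0.0001
t 16.93 case mm [-37.43  -0.4  326.66] F case [-0.37  0.23  0.58] w 0.1
[[-0.005, -1.0, 0.0], [-0.0, -0.0, -1.0], [1.0, -0.005, -0.0]]
lever -0.0007993889872098582 183.1058906666589
the job is handed in; nothing more can be done
None
```

The case is latched shut. I handed it in at about 17 s of the 64 s allowed, with the gripper clear above it.

**What I did**
- **Hooking:** I gripped the red tab, swung the loop over the keeper, set the bar down just beyond the lip and drew it back into the groove. I felt the keeper's face at about 7 N, then let go.
- **Closing:** I pushed the lever round with closed fingers until it stopped flat, pressing with about 14 N at the end. That is the highest force I read, but forces were only sampled between moves.

**Last checks**
- **Lever:** it lay flat (0.0°, upper face at about 183 mm) and was still flat about 0.5 s later with nothing touching it.
- **Cover:** its top slope went from 0.036 rad to 0.0006 rad in the wrist camera, so it is shut. The scene camera agrees.
- **Loop:** the last pictures show it still over the keeper.
- **Neighbours:** the saline cap measured within about 1.5 mm of its start in the top view. I judged the jar and carton only by eye; they looked undisturbed.

**What disagreed**
- **Top-view slopes:** the top camera gave 0.004 rad for both halves. The fixed half reads the same, so I take it as a camera or shading effect.
- **Saline cap:** its reading in the final scene picture was useless because the colour mask caught something else.
- **Seam:** a thin dark line still shows there, but the slope says the cover is shut.
- **Lip contact:** the bar brushed the lip's corner once on the way down (about 2 N), so I moved it out 1.5 mm before continuing.

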